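# Recharge the instrument-air dryer

### The arm

A 6-joint arm with a two-finger parallel gripper is mounted at the origin on the work surface. World frame = base frame: x ahead of the robot, y to its left, z up, the work surface at z = 0. Lengths are in m, angles in rad, forces in N, time in s.
With the tool pointing down it reaches from about 0.4 to 0.925 m from the base axis. Payload 12.5 kg.
Tool frame: the origin (TCP) lies at the very end of the fingers, on their centre line; the grasp point (between the pads) lies 19 mm behind it; y points along the fingers, x is the direction in which the jaws open and shut, and the axes are right-handed (so a half turn about y gives the same grasp; the last joint's range is limited). The gripper opens to 95 mm and grips with 3 to 60 N. Pads are 20 mm wide; open, the fingers measure 119 mm over their backs; the gripper's body (75 mm by 180 mm) begins 59 mm behind the grasp point.
Start: joints at [1.243, 0.491, 1.559, -0, 1.092, -0.106], TCP at [0.137, 0.61, 0.215] pointing down, gripper open.
Joint ranges: [-3.1, 3.1], [-0.84, 2.19], [0.05, 2.79], [-1.13, 4.28], [0.06, 2.93], [-2.69, 2.69]. Speed limits (rad/s): [2.22, 2.22, 2.79, 3.14, 3.14, 3.14].

### API

Orientations are given as a unit quaternion [x, y, z, w].
In Python, from plant import get_state, snapshot, sign_off gives the robot as it stands.
- The arm moves only by the tool drive_tool, never from a script. Its argument "motion" is a list of rows, each a list of 7 numbers: the shift along the tool's x, y, z in m, then the turn, a rotation vector about the tool's x, y, z in rad, then the closure, from 0 (fully open) to 1 (shut). A call has 1 to 5 rows; each row is the pose to reach, as a shift and turn from the pose commanded when the call began, along the tool's axes at that moment; what a row does not reach only later rows make up. A row lasts 1/8 s, in which the tool goes at most 62.5 mm and 10.7 degrees, less where a joint would pass 70% of its speed; a pose out of reach is approached as far as the arm can. A call with a gripper value outside its range is refused whole. The fingers move at their own pace and stop on an object; the grip force is fixed at half the most. Time passes only in rows, so rows that repeat a pose let the fingers close. It gives the time, the measured TCP pose, the force and the opening at its end, in the units of the state.
- get_state(): the state, without advancing time (a new reading comes with each control period).
- snapshot(name): name is "scene" or "top" or "wrist"; returns a dict with "img" (420x560x3 uint8, red, green, blue), "depth" (420x560 float32, m along the optical axis (not along the pixel's ray), 0 where there is no reading), "fx", "fy", "cx", "cy" (pixels), "cam_to_world" (4x4, takes a point from camera to world coordinates). Camera axes: x right, y up, looking along -z (the intrinsics and any distortion apply to the point x, -y, -z); pixel columns grow to the right and rows downward; lengths in m; the calibration is good to about 2 mm. A picture is of the moment at which its call begins.
- sign_off(): hands the job in, once; it reports no verdict.
The state is a dict: "time_s": time; "qpos": joint angles; "dq": joint speeds; "joint_efforts": joint torques, N m; "eef_pos": TCP position; "orientation": TCP orientation; "force": force on the tool from outside, world axes, zero at the start; "torque": the same for the moment, N m; "gripper_width": finger opening in m.
Only numpy, scipy, OpenCV 4.12 (cv2) and the standard library are available. Lean on these libraries where they do the work, as an engineer would, in place of code of your own. Each camera call takes 0.05 s, during which the arm holds its last target.

### The job

Isolate the bench's air dryer first: turn its isolator handle to OFF, then swing its lockout hasp right out. Then lift the flip tab on the vessel's cap until it stands up, unscrew the cap by it (a quarter turn anticlockwise), take the cap off and set it down gently, right way up, on the floor of the steel parts tray, and drop every fresh cartridge from the wooden carrier end-down into its own pocket of the vessel. Leave the dryer locked off and open for the inspector, and disturb neither the airspeed indicator, the glass dome nor the screwdriver.

Things in the scene. Friction and masses are not known exactly. Their poses are not given: they have to be found in the camera images.
- dryer: air dryer, fixed: 310 (y) x 170 (x) x 12 mm base plate with a round aluminium vessel (140 mm diameter, rim 155 mm above the bench, axis 80 mm to +y of the origin) and a grey isolator box (116 x 112 mm, top 95 mm above the bench, centre 90 mm to -y). Origin: centre of its underside; x points away from the robot, y to its left (yaw within 0.2 rad), z up
- bore (a point): centre of the vessel's mouth, on its axis at rim height. Mouth: round, 48 mm radius, in a flange 8 mm thick; below it the bore has 58 mm radius and a flat floor 127 mm below the rim. A cross of upright 4 mm sheets along the dryer's x and y through the axis, from the floor to 40 mm below the rim, parts it into four pockets
- pocket1 (a point): entry point of one of the vessel's four pockets, at rim height, (-20, -20) mm from the vessel's axis along the dryer's x and y. A cartridge lowered upright here clears flange and sheets by 6 mm; standing on the floor its top is 22 mm below the rim and it may lean by 0.25 rad
- pocket2 (a point): entry point of one of the vessel's four pockets, at rim height, (-20, 20) mm from the vessel's axis along the dryer's x and y. A cartridge lowered upright here clears flange and sheets by 6 mm; standing on the floor its top is 22 mm below the rim and it may lean by 0.25 rad
- pocket3 (a point): entry point of one of the vessel's four pockets, at rim height, (20, -20) mm from the vessel's axis along the dryer's x and y. A cartridge lowered upright here clears flange and sheets by 6 mm; standing on the floor its top is 22 mm below the rim and it may lean by 0.25 rad
- pocket4 (a point): entry point of one of the vessel's four pockets, at rim height, (20, 20) mm from the vessel's axis along the dryer's x and y. A cartridge lowered upright here clears flange and sheets by 6 mm; standing on the floor its top is 22 mm below the rim and it may lean by 0.25 rad
- keepers (a point): middle between two steel keeper blocks (each 10 mm wide, 42 mm apart inside) on the rim's robot side, 65 to 77 mm from the vessel's axis and up to 20 mm above the rim: the closed tab's end lies between them and so the cap cannot turn
- isolator (a joint): isolator handle on the box's top, vertical axis: 0 = ON (its pointer end, where the hasp's ear stands, points along the dryer's +x, away from the robot), 1.57 = OFF (a quarter turn anticlockwise seen from above: pointer end to the dryer's +y, towards the vessel); end stops at both; stays where left, friction about 0.15 N m
- isolator_grip (a point): on the handle's turning axis, in its grip bar: black bar 60 mm long (this point's x, the pointer direction) x 14 mm wide (y); its top is 10 mm above this point, its sides are free to 12 mm below it
- hasp (a joint): steel lockout hasp folded into a slot of the handle like a knife blade: 0 = folded, in line with the handle; swings out clockwise seen from above (handle OFF: towards the dryer's +x) to its stop at 1.05. Its vertical pivot is on the handle, 22 mm from the handle's axis on the side away from the pointer end. While ON a guard post bars it. Friction 0.04 N m, stays where left
- hasp_ear (a point): upper part of the hasp's upright ear, 68 mm from its pivot: 16 mm along the hasp (x) x 8 mm thick (y); its top is 6 mm above this point and 6 mm above the handle's bar; its sides are free to 23 mm below this point, where the leaf lies; the bar ends 8 mm from the ear
- cap: quarter-turn screw cap, loose once undone, 0.45 kg: disc 124 mm diameter, 10 mm thick, on a hub 60 mm diameter, 16 mm long with two lugs reaching 56 mm along +-y. Origin: centre of the hub's underside (16 mm below the rim when closed), z up. Closed, its axes are parallel to the dryer's; undone by turning it 1.31 rad (+-0.14, stop at 1.45) anticlockwise from above, then it lifts straight off
- tab (a joint): steel flip tab on the cap, 36 mm wide (along its hinge, the cap's y), 9 mm thick, reaching 72 mm from the hinge, which crosses the cap's centre 32.5 mm above the cap's origin. 0 = flat along the cap's -x, 2 mm above the disc, its end between the keepers; 1.57 = upright over the cap's centre, the handle for turning and lifting. Stays where left, friction 0.05 N m
- tab_grip (a point): in the middle of the tab's width and thickness, 50 mm from its hinge; this point's x points along the tab to the hinge, y along the hinge. The tab's sides are free here; disc surface 6.5 mm below this point while flat
- tray: square steel parts tray fixed to the bench, 190 x 190 x 14 mm, walls and floor 4 mm thick. Origin: centre of its underside; x and y along its sides, z up
- carrier: loose pine carrier block, 136 x 136 x 60 mm, 0.8 kg, with four square sockets, 32 mm wide and 50 mm deep, at (+-33, +-33) mm from its centre, in which the cartridges stand, 55 mm of each showing. Origin: centre of its underside, z up
- cartridge1: cartridge, one of up to four alike (some may be absent): straight white plastic stick with an aluminium band near each end, 25 mm diameter, 105 mm long, 60 g, both ends alike and chamfered over 5 mm. Origin at the centre of one end (the lower one as it stands at the start), z along it towards the other end
- cartridge2: cartridge, one of up to four alike (some may be absent): straight white plastic stick with an aluminium band near each end, 25 mm diameter, 105 mm long, 60 g, both ends alike and chamfered over 5 mm. Origin at the centre of one end (the lower one as it stands at the start), z along it towards the other end
- cartridge3: cartridge, one of up to four alike (some may be absent): straight white plastic stick with an aluminium band near each end, 25 mm diameter, 105 mm long, 60 g, both ends alike and chamfered over 5 mm. Origin at the centre of one end (the lower one as it stands at the start), z along it towards the other end
- cartridge4: cartridge, one of up to four alike (some may be absent): straight white plastic stick with an aluminium band near each end, 25 mm diameter, 105 mm long, 60 g, both ends alike and chamfered over 5 mm. Origin at the centre of one end (the lower one as it stands at the start), z along it towards the other end
- indicator: airspeed indicator lying face up, black round case 86 mm diameter, 66 mm high, a bystander; origin at the centre of its underside
- dome: clear glass cover dome with a knob, 110 mm diameter, 140 mm high, a bystander; origin at the centre of its underside
- screwdriver: screwdriver lying on the bench, about 200 mm long, a bystander; x along it from the handle to the tip
There are look-alikes about, which are no part of the job. Of the things like the cap, leave any that is orange or red; of the rest the smaller one is meant.

How it is judged:
By the outcome, as a careful person would: the job done as asked, in the order asked, and still so for the second after the job is handed in, with the robot touching nothing.
Of cartridge1, cartridge2, cartridge3, cartridge4 only 2 to 4 are there at a start; the rules pass over those that are not, and their reading is None.
At some moment in a run one of carrier may be knocked a few centimetres aside while the robot is not near it.
It also fails if it takes over 210 s, if anything falls off the work surface, if the arm or the gripper's body presses on something with over 40 N, if the wrist force passes 120 N, or if a joint passes its speed limit or range.

## Working session

There is one attempt and no reset: what is moved stays moved. The work goes in short steps, Python scripts to look and compute and a tool call to move; the robot and the scene stay as the last step left them, time stands still between calls to the robot, and variables do not carry over. Pictures are saved under pics/ and viewed, and the job is handed in when it is done.

Besides the shell and the picture viewer there is one more tool, called after "Request:" as name(argument=value, ...), one argument or row to a line, values as JSON. drive_tool: Moves the arm, as the interface text tells. Its arguments: {"type":"object","properties":{"motion":{"type":"array","items":{"type":"array","items":{"type":"number"}}}},"required":["motion"]}

```bash
mkdir -p pics; ls; python3 - <<'E'
from plant import get_state, snapshot
import cv2,numpy as np
print(get_state())
for n in ("scene","top","wrist"):
    s=snapshot(n); cv2.imwrite(f"pics/{n}0.png",s["img"][:,:,::-1]); np.savez(f"{n}0.npz",**s)
    print(n,s["fx"],s["fy"],s["cx"],s["cy"],[k for k in s]); print(s["cam_to_world"].round(3))
E
```

```text
pics
{'time_s': 0.0, 'qpos': array([ 1.24341022e+00,  4.91553805e-01,  1.55947265e+00, -1.74783332e-05,
        1.09170456e+00, -1.05565304e-01]), 'dq': array([-0.00222085, -0.00015217, -0.00121798,  0.00062321, -0.00158538,
        0.00094324]), 'joint_efforts': array([ 1.90468840e-03, -6.12632990e+01, -2.58190960e+01,  6.92763110e-02,
        4.80861089e-02, -1.13570204e-04]), 'eef_pos': array([0.13738145, 0.60945033, 0.21405734]), 'orientation': array([ 0.55248902,  0.44125233, -0.44192457, -0.55204614]), 'force': array([ 0.98225313,  0.93309546, -0.59029115]), 'torque': array([ 0.05157619,  0.01235439, -0.00346957]), 'gripper_width': 0.0953353454852029}
scene 477.0971164253335 477.0971164253335 273.2202110754588 211.08242092418908 ['img', 'depth', 'fx', 'fy', 'cx', 'cy', 'cam_to_world']
[[ 0.614 -0.546  0.57   1.257]
 [ 0.789  0.436 -0.432 -0.456]
 [-0.013  0.715  0.699  1.035]
 [ 0.     0.     0.     1.   ]]
top 458.2616177528767 458.2616177528767 280.17132788767736 211.11304471583958 ['img', 'depth', 'fx', 'fy', 'cx', 'cy', 'cam_to_world']
[[-0.003  0.997 -0.075  0.402]
 [-1.    -0.002  0.015  0.095]
 [ 0.015  0.075  0.997  1.437]
 [ 0.     0.     0.     1.   ]]
wrist 345.1890640189874 345.1890640189874 280.98995667265984 207.53766113688445 ['img', 'depth', 'fx', 'fy', 'cx', 'cy', 'cam_to_world']
[[ 0.219 -0.944 -0.247  0.067]
 [ 0.976  0.212  0.058  0.625]
 [-0.002 -0.254  0.967  0.383]
 [ 0.     0.     0.     1.   ]]
```

View pics/scene0.png

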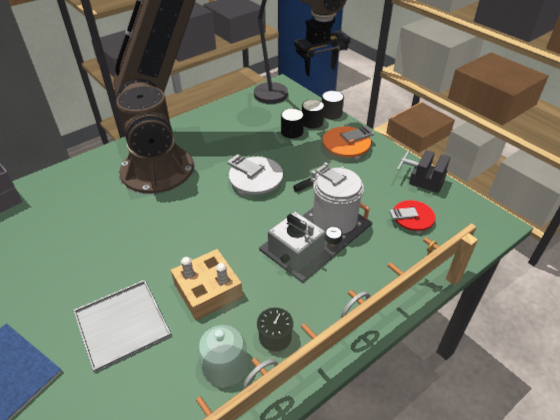

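View pics/top0.png

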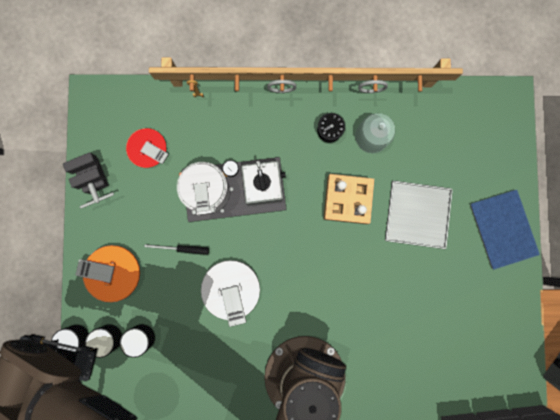

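View pics/wrist0.png

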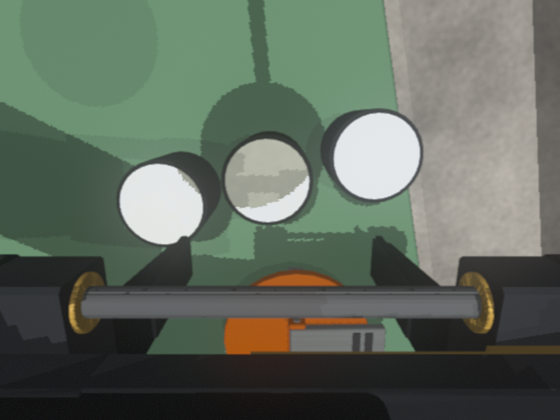

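The cap candidates in the top view:
- White on the vessel (202,188)
- Larger white on the bench (231,290)
- Orange (110,272)
- Red (147,148)

The one meant is the smaller white cap on the vessel. I'll check it in a close crop.

```bash
cat > h.py <<'E'
import numpy as np,cv2
from plant import get_state, snapshot
from scipy.spatial.transform import Rotation as R
def cloud(s):
    d=s["depth"];v,u=np.mgrid[0:d.shape[0],0:d.shape[1]]
    P=np.stack([(u-s["cx"])/s["fx"]*d,-(v-s["cy"])/s["fy"]*d,-d],-1)
    M=s["cam_to_world"]; return P@M[:3,:3].T+M[:3,3]
def ray(s,u,v,z):
    M=s["cam_to_world"];r=M[:3,:3]@np.array([(u-s["cx"])/s["fx"],-(v-s["cy"])/s["fy"],-1]);o=M[:3,3]
    return o+r*(z-o[2])/r[2]
def proj(s,p):
    M=s["cam_to_world"];q=M[:3,:3].T@(np.asarray(p,float)-M[:3,3]);return s["cx"]-s["fx"]*q[0]/q[2],s["cy"]+s["fy"]*q[1]/q[2]
def save(s,n,crop=None,k=1):
    im=s["img"][:,:,::-1]
    if crop: im=im[crop[1]:crop[3],crop[0]:crop[2]]
    cv2.imwrite("pics/"+n,cv2.resize(im,None,fx=k,fy=k,interpolation=cv2.INTER_CUBIC))
def load(n): return dict(np.load(n))
def rect(pts):
    return cv2.minAreaRect(np.asarray(pts*1000,np.float32))
E
python3 - <<'E'
from h import *
t=load("top0.npz");s=load("scene0.npz")
save(t,"c1.png",(165,100,305,230),5); save(t,"c3.png",(300,100,460,260),4); save(s,"c2.png",(160,150,400,350),3)
for n,a in(("t",t),("s",s)):
    P=cloud(a)
    for nm,px in (("cap",(195,180)),("box",(250,190)),("big",(220,280)),("tray",(420,215)),("carr",(348,198))) if n=="t" else (("cap",(340,185)),("car",(207,275)),("tray",(125,325))):
        print(n,nm,P[px[1],px[0]].round(3),a["depth"][px[1],px[0]])
E
```

```text
t cap [0.584 0.314 0.166] 1.2778138
t box [0.565 0.164 0.095] 1.3490216
t big [0.298 0.257 0.043] 1.3799396
t tray [ 0.495 -0.366  0.006] 1.4404945
t carr [ 0.544 -0.13   0.062] 1.384536
s cap [0.579 0.291 0.163] 1.3181926
s car [ 0.54  -0.13   0.059] 1.2314035
s tray [ 0.506 -0.357  0.004] 1.1906867
```

View pics/c1.png

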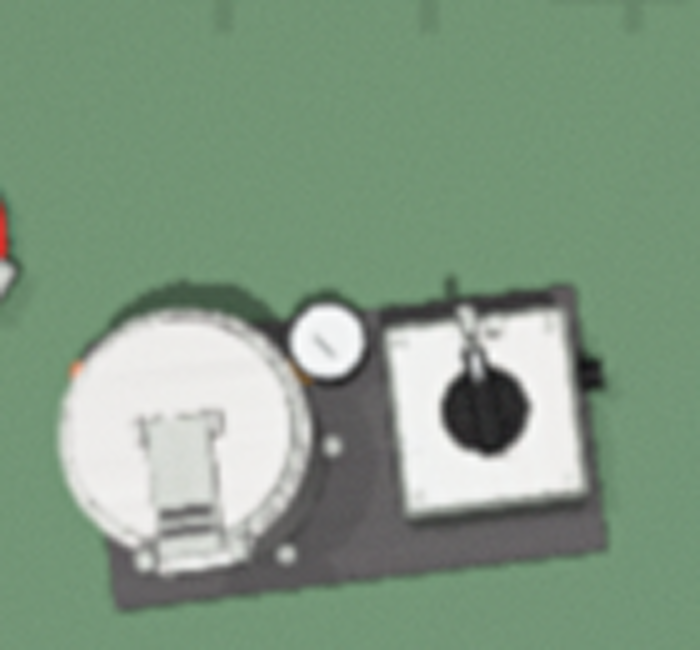

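View pics/c2.png

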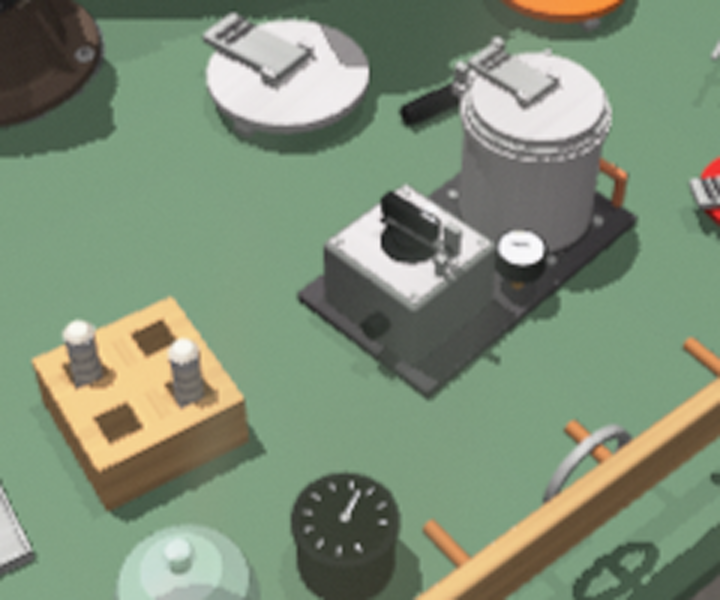

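View pics/c3.png

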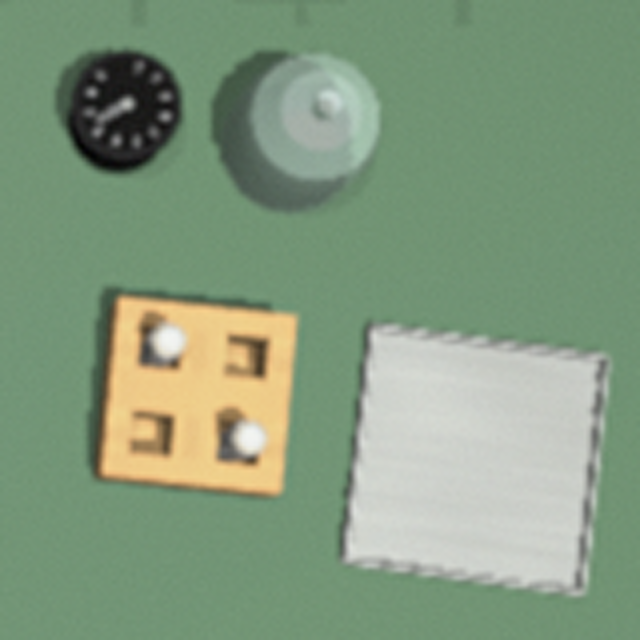

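The crops confirm the choice: the white cap sits on the vessel at c1 (185,430), with its tab between the keepers towards the robot. The handle is ON with the ear at its far side (c1 470,330). There are two cartridges, in the far-left and near-right sockets, and the other two sockets are empty. Next I'll measure poses.

```bash
python3 - <<'E'
from h import *
t=load("top0.npz");s=load("scene0.npz")
for n,a in (("top",t),("scene",s)):
    P=cloud(a); X,Y,Z=P[...,0],P[...,1],P[...,2]
    reg=(X>.48)&(X<.7)&(Y>.05)&(Y<.42)
    def r(m,name):
        m=cv2.morphologyEx(m.astype(np.uint8),cv2.MORPH_OPEN,np.ones((3,3)))>0
        (c,w,ang)=rect(P[m][:,:2]); print(n,name,np.round(c,1),np.round(w,1),round(ang,2),"zmed",np.median(Z[m]).round(4),m.sum())
        return m
    r(reg&(abs(Z-.095)<.006)&(Y<.25),"box")
    m=r(reg&(abs(Z-.166)<.006)&(Y>.2),"capdisc")
    q=P[m][:,:2].astype(np.float32)
    print(" circ",cv2.minEnclosingCircle(q*1000))
    r((Z>.004)&(Z<.025)&(X>.35)&(X<.65)&(Y<-.22)&(Y>-.5),"tray")
    r((abs(Z-.06)<.006)&(X>.4)&(X<.7)&(Y<-.02)&(Y>-.24),"carrier")
    m=(Z>.10)&(X>.4)&(X<.7)&(Y<-.0)&(Y>-.24)
    k,l,st,ce=cv2.connectedComponentsWithStats(m.astype(np.uint8))
    for i in range(1,k): print(" cart",P[l==i].mean(0).round(4),Z[l==i].max().round(3),st[i,4])
    m=r(reg&(Z>.10)&(Z<.14)&(Y<.25),"handle")
    m=reg&(Z>.115)&(Y<.25)
    print(" hi",P[m].mean(0).round(4) if m.any() else None, m.sum())
    # base plate yaw
    r((Z>.006)&(Z<.018)&reg,"plate")
    m=reg&(Z>.172); print(" tab z", P[m].mean(0).round(4), P[m].max(0).round(3),P[m].min(0).round(3))
    for nm,b in (("gauge",(.58,.66,.19,.26)),):
        m=(X>b[0])&(X<b[1])&(Y>b[2])&(Y<b[3])&(Z>.03)&(Z<.14); print(nm,np.median(P[m],0).round(3),P[m].max(0).round(3),m.sum())
E
```

```text
top box [588.  129.6] [114.1 110.4] 6.97 zmed 0.0941 1075
top capdisc [569.4 298.4] [115.9 120.7] 0.18 zmed 0.1645 1021
 circ ((568.0177001953125, 297.4805908203125), 61.993133544921875)
top tray [ 495.9 -362.5] [107.6 241.6] 14.85 zmed 0.0088 62
top carrier [ 542.1 -136. ] [136.2 137. ] 83.75 zmed 0.0592 1354
 cart [ 0.5766 -0.1053  0.1116] 0.119 64
 cart [ 0.5056 -0.1628  0.1115] 0.118 64
top handle [603.3 128.5] [71.3 29.3] 0.2 zmed 0.1159 100
 hi [0.5771 0.2005 0.1493] 363
top plate [577.  218.1] [170.  307.7] 7.2 zmed 0.0114 1313
 tab z [0.534  0.2935 0.176 ] [0.6   0.332 0.184] [0.489 0.259 0.172]
gauge [0.632 0.226 0.062] [0.658 0.252 0.137] 227
scene box [587.6 156.2] [117.3 172. ] 7.19 zmed 0.0947 858
scene capdisc [571.2 296.5] [124.  124.1] 77.92 zmed 0.1648 838
 circ ((562.1205444335938, 290.5893859863281), 70.5382308959961)
scene tray [ 494.  -362.4] [191.4 202.5] 82.73 zmed 0.0077 1158
scene carrier [ 543. -137.] [136.8 140.8] 83.72 zmed 0.0601 1709
 cart [ 0.5115 -0.1669  0.1106] 0.119 91
 cart [ 0.5828 -0.109   0.1113] 0.118 90
scene handle [591.9 179. ] [ 84.6 142. ] 11.17 zmed 0.1183 479
 hi [0.5887 0.1959 0.1411] 694
scene plate [579.1 217.4] [172.6 314.1] 6.49 zmed 0.0116 1216
 tab z [0.5376 0.2906 0.1756] [0.581 0.32  0.181] [0.491 0.255 0.172]
gauge [0.616 0.236 0.066] [0.66 0.26 0.14] 680
```

```bash
cat >> h.py <<'E'
def tgt(yaw,tilt=None):
    c,s=np.cos(yaw),np.sin(yaw)
    return R.from_matrix(np.array([[c,0,-s],[s,0,c],[0,-1,0]]))
def toolyaw(st):
    m=R.from_quat(st["orientation"]).as_matrix(); return np.arctan2(m[1,0],m[0,0])
def go(p,yaw):
    st=get_state(); r=R.from_quat(st["orientation"])
    d=r.inv().apply(np.array(p)-st["eef_pos"]); w=(r.inv()*tgt(yaw)).as_rotvec()
    print("row:",d.round(4),w.round(4)," len",np.linalg.norm(d).round(3),np.linalg.norm(w).round(3))
def stat():
    st=get_state(); print("t",round(st["time_s"],2),"p",st["eef_pos"].round(4),"yaw",toolyaw(st).round(3),"q",st["qpos"].round(3),"F",st["force"].round(1),"T",st["torque"].round(2),"w",st["gripper_width"].round(4))
DY=0.118; DO=np.array([.578,.218,0])
def dry(x,y,z=0):
    c,s=np.cos(DY),np.sin(DY); return DO+np.array([c*x-s*y,s*x+c*y,z])
E
python3 - <<'E'
from h import *
stat(); st=get_state(); print(R.from_quat(st["orientation"]).as_matrix().round(3))
print(dry(0,-.09),dry(0,.08))
go((.56,.129,.33),DY-np.pi/2)
go((.56,.129,.33),DY+np.pi/2)
E
```

```text
Traceback (most recent call last):
  File "h.py", line 30, in stat
    st=get_state(); print("t",round(st["time_s"],2),"p",st["eef_pos"].round(4),"yaw",toolyaw(st).round(3),"q",st["qpos"].round(3),"F",st["force"].round(1),"T",st["torque"].round(2),"w",st["gripper_width"].round(4))
                                                                                                                                                                                         ^^^^^^^^^^^^^^^^^^^^^^^^^
AttributeError: 'float' object has no attribute 'round'
```

```bash
sed -i 's/st\["gripper_width"\].round(4)/round(float(st["gripper_width"]),4)/' h.py
python3 - <<'E'
from h import *
stat(); st=get_state(); print(R.from_quat(st["orientation"]).as_matrix().round(3))
print(dry(0,-.09),dry(0,.08))
go((.56,.129,.33),DY-np.pi/2)
go((.56,.129,.33),DY+np.pi/2)
E
```

```text
t 0.15 p [0.1374 0.6095 0.2142] yaw 1.349 q [ 1.243  0.491  1.559 -0.     1.092 -0.106] F [-0.9  0.7  0.7] T [-0.   -0.05  0.01] w 0.0952
[[ 0.22  -0.    -0.976]
 [ 0.976 -0.001  0.22 ]
 [-0.001 -1.     0.   ]]
[0.58859537 0.12862585 0.        ] [0.56858189 0.29744369 0.        ]
row: [-0.3759 -0.1155 -0.5179] [ 1.1000e-03  2.8018e+00 -3.0000e-04]  len 0.65 2.802
row: [-0.3759 -0.1155 -0.5179] [-2.000e-04 -3.398e-01 -8.000e-04]  len 0.65 0.34
```

Request:
drive_tool(
  motion=[
    [0,-0.06,0,0,0,0,0],
    [0,-0.115,0,0,0.18,0,0],
    [-0.03,-0.115,-0.05,0,0.36,0,0],
    [-0.06,-0.115,-0.1,0,0.54,0,0],
    [-0.1,-0.115,-0.14,0,0.72,0,0],
  ],
)

```text
time_s: 0.78
eef_pos: [0.2532, 0.48, 0.3293]
orientation: [0.673, 0.217, -0.217, -0.673]
force: [0.8, -0.2, -0.5]
gripper_width: 0.0952
```

```bash
python3 - <<'E'
from h import *
stat()
go((.56,.129,.33),DY-np.pi/2)
E
```

```text
t 0.78 p [0.2532 0.48   0.3293] yaw 0.623 q [ 0.964  0.273  1.593 -0.     1.276  0.341] F [ 0.8 -0.2 -0.5] T [-0.05 -0.03 -0.02] w 0.0952
row: [ 0.0443 -0.0006 -0.4641] [3.0000e-04 2.0758e+00 1.0000e-04]  len 0.466 2.076
```

Request:
drive_tool(
  motion=[
    [0.005,0,-0.055,0,0.18,0,0],
    [0.01,0,-0.11,0,0.36,0,0],
    [0.015,0,-0.165,0,0.54,0,0],
    [0.02,0,-0.22,0,0.72,0,0],
    [0.025,0,-0.27,0,0.9,0,0],
  ],
)

```text
time_s: 1.4
eef_pos: [0.4321, 0.2761, 0.3296]
orientation: [-0.7, 0.098, -0.098, 0.7]
force: [0.3, 0.1, -0.0]
gripper_width: 0.095
```

```bash
python3 - <<'E'
from h import *
stat()
go((.56,.129,.33),DY-np.pi/2)
E
```

```text
t 1.4 p [0.4321 0.2761 0.3296] yaw -0.277 q [0.44  0.224 1.659 0.    1.258 0.717] F [ 0.3  0.1 -0. ] T [-0.03  0.   -0.04] w 0.095
row: [ 0.1633 -0.0004 -0.1065] [-0.0000e+00  1.1755e+00 -1.0000e-04]  len 0.195 1.175
```

Request:
drive_tool(
  motion=[
    [0.04,0,-0.03,0,0.18,0,0],
    [0.08,0,-0.055,0,0.36,0,0],
    [0.12,0,-0.08,0,0.54,0,0],
    [0.16,0,-0.105,0,0.72,0,0],
    [0.163,0,-0.106,0,0.9,0,0],
  ],
)

```text
time_s: 2.02
eef_pos: [0.5613, 0.1297, 0.3288]
orientation: [0.588, -0.394, 0.393, -0.587]
force: [-0.7, 0.9, 0.2]
gripper_width: 0.0954
```

Request:
drive_tool(
  motion=[
    [0,0,0,0,0.18,0,0],
    [0,0,0,0,0.276,0,0],
    [0,0,0,0,0.276,0,0],
  ],
)

```text
time_s: 2.4
eef_pos: [0.5597, 0.1319, 0.3294]
orientation: [0.53, -0.468, 0.468, -0.53]
force: [-0.1, -0.3, 0.6]
gripper_width: 0.0949
```

```bash
python3 - <<'E'
from h import *
stat()
s=snapshot("wrist"); save(s,"w1.png"); np.savez("w1.npz",**s); print(s["cam_to_world"].round(3))
E
```

```text
t 2.4 p [0.5597 0.1319 0.3294] yaw -1.446 q [0.117 0.324 1.518 0.    1.3   1.563] F [-0.1 -0.3  0.6] T [-0.03  0.13  0.  ] w 0.0949
[[ 0.125  0.959  0.255  0.63 ]
 [-0.992  0.12   0.033  0.14 ]
 [ 0.001 -0.257  0.966  0.498]
 [ 0.     0.     0.     1.   ]]
```

View pics/w1.png

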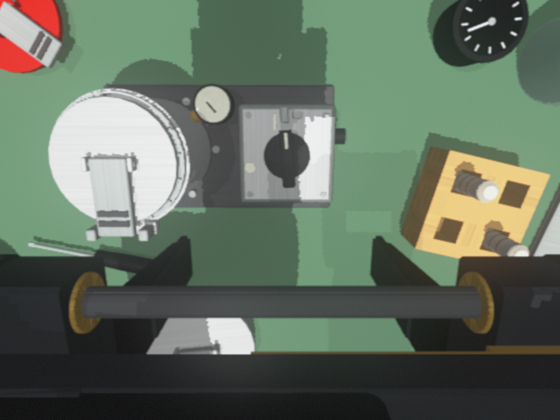

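The wrist view shows the handle at (287,155), the ear at (287,118) and the cap and tab at (115,170). Next: handle and tab geometry from the depth.

```bash
python3 - <<'E'
from h import *
s=load("w1.npz"); P=cloud(s); X,Y,Z=P[...,0],P[...,1],P[...,2]
save(s,"w1c.png",(235,90,345,220),6)
def r(m,name,mm=True):
    (c,w,ang)=rect(P[m][:,:2]); print(name,np.round(c,1),np.round(w,1),round(ang,2),"z",np.percentile(Z[m],[5,50,95]).round(4),m.sum())
reg=(X>.5)&(X<.68)&(Y>.07)&(Y<.19)
r(reg&(abs(Z-.095)<.004),"box")
for lo,hi in ((.099,.104),(.104,.109),(.109,.114),(.114,.118),(.118,.122),(.122,.126),(.126,.14)):
    m=reg&(Z>lo)&(Z<hi)
    if m.sum()>3: r(m,f"{lo}-{hi}")
reg=(X>.45)&(X<.66)&(Y>.22)&(Y<.39)
m=reg&(abs(Z-.165)<.004); r(m,"disc"); print(cv2.minEnclosingCircle((P[m][:,:2]*1000).astype(np.float32)))
for lo,hi in ((.171,.174),(.174,.178),(.178,.19)):
    m=reg&(Z>lo)&(Z<hi); r(m,f"tab{lo}")
E
```

```text
box [587.3 128.9] [114.1 110. ] 7.06 z [0.0918 0.0939 0.097 ] 7589
0.099-0.104 [613.8 125.2] [20.7 42.2] 72.24 z [0.0994 0.1011 0.1034] 5
0.104-0.109 [595.3 131. ] [43.5 31.7] 14.55 z [0.1047 0.1059 0.1073] 268
0.109-0.114 [626.5 134.1] [13.9 21.8] 28.29 z [0.1122 0.1135 0.1139] 19
0.114-0.118 [627.1 131. ] [20.9 21.4] 7.09 z [0.1143 0.1153 0.1168] 125
0.122-0.126 [625.8 137.4] [20.3 10.6] 13.09 z [0.1225 0.1242 0.1251] 4
0.126-0.14 [587.4 128.9] [59.7 14. ] 11.33 z [0.1355 0.1376 0.1392] 754
disc [559.2 296.5] [138.  124.2] 7.63 z [0.1625 0.1638 0.1651] 10042
((557.4910888671875, 293.0727233886719), 71.87044525146484)
tab0.171 [531.8 293. ] [82.8 62. ] 7.16 z [0.1715 0.1734 0.174 ] 699
tab0.174 [532.5 292.1] [82.6 60.2] 7.07 z [0.1741 0.1751 0.1768] 2734
tab0.178 [536.4 298.6] [44.6 62.6] 86.33 z [0.178  0.1781 0.1787] 13
```

View pics/w1c.png

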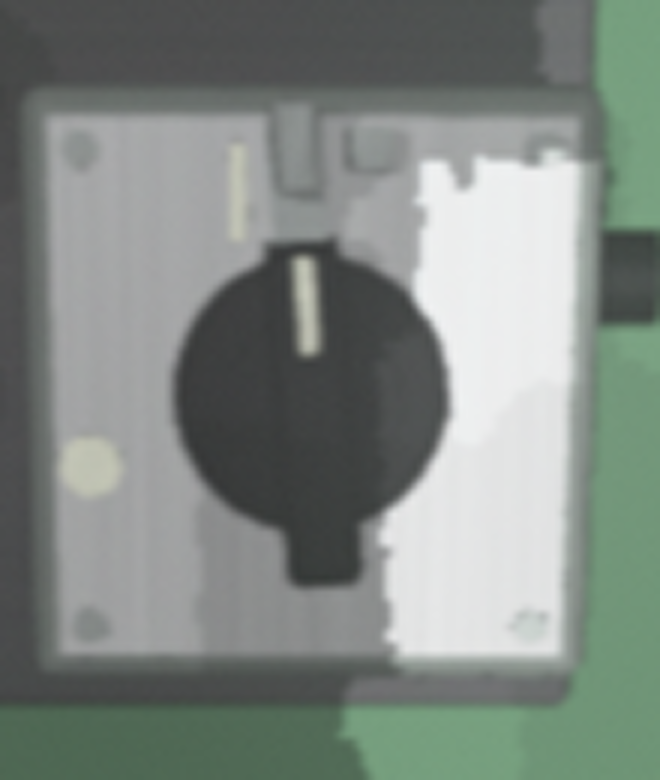

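```bash
python3 - <<'E'
from h import *
go((.5874,.1289,.118),-1.43)
E
```

```text
row: [0.0065 0.2115 0.0272] [ 0.0003 -0.0148 -0.0001]  len 0.213 0.015
```

Request:
drive_tool(
  motion=[
    [0.0065,0.05,0.027,0,-0.015,0,0.3],
    [0.0065,0.11,0.027,0,-0.015,0,0.4],
    [0.0065,0.17,0.027,0,-0.015,0,0.5],
    [0.0065,0.2,0.027,0,-0.015,0,0.5],
    [0.0065,0.2115,0.027,0,-0.015,0,0.5],
  ],
)

```text
time_s: 3.08
eef_pos: [0.5868, 0.1289, 0.1165]
orientation: [0.535, -0.464, 0.463, -0.533]
force: [-0.5, 0.4, 0.7]
gripper_width: 0.051
```

```bash
python3 - <<'E'
from h import *
stat();go((.5874,.1289,.118),-1.43)
s=snapshot("wrist"); save(s,"w2.png")
E
```

```text
t 3.08 p [0.5868 0.1289 0.1165] yaw -1.43 q [0.106 0.569 1.718 0.    0.856 1.536] F [-0.5  0.4  0.7] T [-0.03  0.12 -0.  ] w 0.051
row: [ 0.     -0.0015  0.0006] [ 0.0026 -0.0001 -0.0001]  len 0.002 0.003
```

View pics/w2.png

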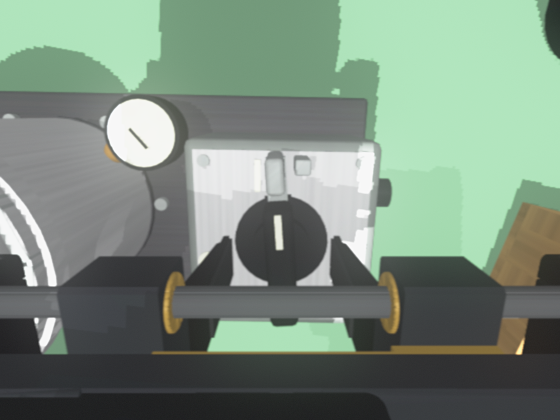

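The handle bar lies between the pads (281,240 to 281,320), so I'll close on it.

Request:
drive_tool(
  motion=[
    [0,-0.001,0,0,0,0,1],
    [0,-0.001,0,0,0,0,1],
    [0,-0.001,0,0,0,0,1],
    [0,-0.001,0,0,0,0,1],
    [0,-0.001,0,0,0,0,1],
  ],
)

```text
time_s: 3.75
eef_pos: [0.5877, 0.1291, 0.1197]
orientation: [-0.533, 0.464, -0.464, 0.534]
force: [-0.3, 1.1, 5.8]
gripper_width: 0.0139
```

Request:
drive_tool(
  motion=[
    [0,0,0,0,-0.17,0,1],
    [0,0,0,0,-0.34,0,1],
    [0,0,0,0,-0.5,0,1],
    [0,0,0,0,-0.67,0,1],
    [0,0,0,0,-0.84,0,1],
  ],
)

```text
time_s: 4.38
eef_pos: [0.5879, 0.129, 0.1197]
orientation: [-0.677, 0.204, -0.205, 0.677]
force: [0.6, 1.1, 5.2]
gripper_width: 0.014
```

Request:
drive_tool(
  motion=[
    [0,0,0,0,-0.17,0,1],
    [0,0,0,0,-0.34,0,1],
    [0,0,0,0,-0.5,0,1],
    [0,0,0,0,-0.65,0,1],
    [0,0,0,0,-0.71,0,1],
  ],
)

```text
time_s: 5.0
eef_pos: [0.5881, 0.129, 0.1198]
orientation: [-0.706, -0.043, 0.042, 0.706]
force: [1.4, 0.3, 5.0]
gripper_width: 0.0141
```

```bash
python3 - <<'E'
from h import *
stat()
s=snapshot("scene"); save(s,"s3.png",(230,160,400,290),4)
E
```

```text
t 5.0 p [0.5881 0.129  0.1198] yaw 0.121 q [ 0.106  0.565  1.716  0.     0.859 -0.015] F [1.4 0.3 5. ] T [ 0.13 -0.08 -0.15] w 0.0141
```

View pics/s3.png

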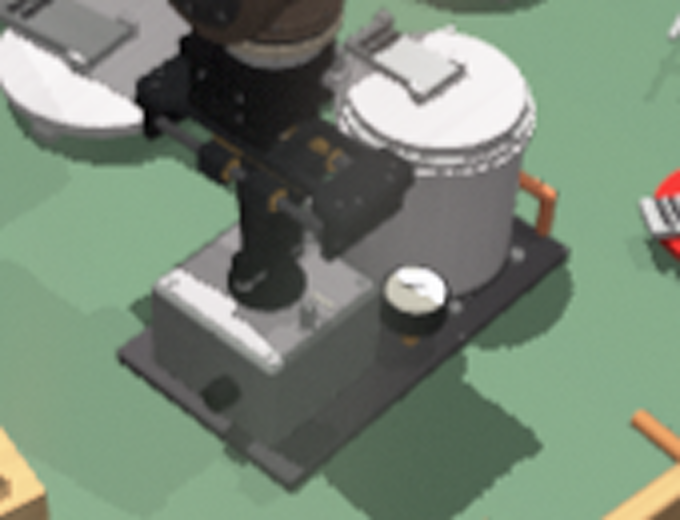

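Request:
drive_tool(
  motion=[
    [0,0,0,0,-0.03,0,1],
    [0,0,0,0,-0.05,0,1],
    [0,0,0,0,-0.05,0,1],
  ],
)

```text
time_s: 5.42
eef_pos: [0.5881, 0.1289, 0.1198]
orientation: [-0.705, -0.059, 0.058, 0.705]
force: [0.8, 0.2, 5.7]
gripper_width: 0.0143
```

```bash
python3 - <<'E'
from h import *
stat()
E
```

```text
t 5.42 p [0.5881 0.1289 0.1198] yaw 0.165 q [ 1.060e-01  5.650e-01  1.716e+00  1.000e-03  8.590e-01 -6.000e-02] F [0.8 0.2 5.7] T [-0.02 -0.22 -0.8 ] w 0.0143
```

The torque rose to 0.8 N m, so the handle is at its OFF stop. I'll release, rise and look.

Request:
drive_tool(
  motion=[
    [0,0,0,0,0.045,0,1],
    [0,0,0,0,0.045,0,0.6],
    [0,0,0,0,0.045,0,0.5],
    [0,-0.05,-0.02,0,0.045,0,0.5],
    [0,-0.11,-0.07,0,0.045,0,0.5],
  ],
)

```text
time_s: 6.05
eef_pos: [0.597, 0.0699, 0.2179]
orientation: [-0.706, -0.044, 0.045, 0.706]
force: [0.6, -0.6, 0.1]
gripper_width: 0.0458
```

```bash
python3 - <<'E'
from h import *
stat()
s=snapshot("wrist"); save(s,"w4.png"); np.savez("w4.npz",**s); print(s["cam_to_world"][:3,3].round(3))
P=cloud(s);X,Y,Z=P[...,0],P[...,1],P[...,2]
reg=(X>.5)&(X<.66)&(Y>.07)&(Y<.21)
for lo,hi in ((.11,.116),(.116,.122),(.122,.13),(.13,.14),(.14,.15)):
    m=reg&(Z>lo)&(Z<hi)
    if m.sum()>3:
        c,w,a=rect(P[m][:,:2]);print(lo,np.round(c,1),np.round(w,1),round(a,2),m.sum())
print([np.round(proj(s,(.5826,.1747,.1435)),0), proj(s,(.5881,.129,.1375))])
E
```

```text
t 6.05 p [0.597  0.0699 0.2179] yaw 0.125 q [ 0.007  0.454  1.615  0.     1.074 -0.119] F [ 0.6 -0.6  0.1] T [-0.08  0.01 -0.02] w 0.0458
[0.588 0.14  0.387]
0.11 [606.3 144.9] [18.6 77.8] 45.19 225
0.116 [607.2 144.7] [ 8.6 75.2] 52.58 58
0.122 [582.5 166.5] [7.1 1.1] 10.76 15
0.13 [586.5 132.9] [13.9 68.8] 6.88 1686
0.14 [582.3 164.6] [ 7.7 34.3] 5.55 307
[array([281.,  62.]), (np.float64(280.2024102279859), np.float64(132.9153162913969))]
```

View pics/w4.png

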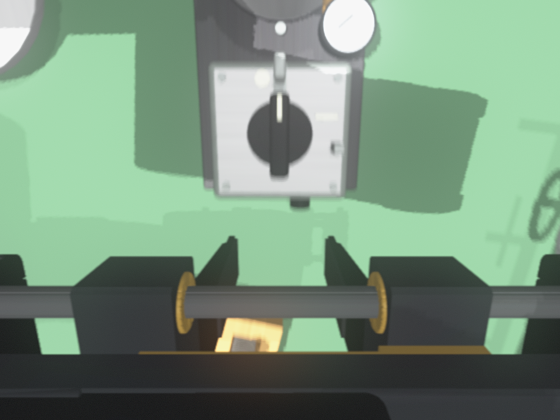

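Handle at OFF, ear at (281,62) as predicted. I'll grip the ear and swing it about the pivot.

```bash
python3 - <<'E'
from h import *
go((.5826,.1747,.123),.118)
a=np.linspace(0.21,1.05,5)
print(np.c_[.068*np.sin(a),.068*(np.cos(a)-1),a].round(4))
E
```

```text
row: [-0.0045  0.1012  0.1106] [0.0021 0.0051 0.0075]  len 0.15 0.009
[[ 0.0142 -0.0015  0.21  ]
 [ 0.0277 -0.0059  0.42  ]
 [ 0.0401 -0.0131  0.63  ]
 [ 0.0506 -0.0226  0.84  ]
 [ 0.059  -0.0342  1.05  ]]
```

Request:
drive_tool(
  motion=[
    [-0.004,0,0.055,0,0,0,0.6],
    [-0.0045,0.01,0.1106,0.002,0.005,0.007,0.6],
    [-0.0045,0.05,0.1106,0.002,0.005,0.007,0.6],
    [-0.0045,0.09,0.1106,0.002,0.005,0.007,0.6],
    [-0.0045,0.1,0.1106,0.002,0.005,0.007,0.6],
  ],
)

```text
time_s: 6.72
eef_pos: [0.5782, 0.1788, 0.1148]
orientation: [-0.705, -0.038, 0.046, 0.706]
force: [0.5, 0.5, -0.1]
gripper_width: 0.038
```

```bash
python3 - <<'E'
from h import *
stat();go((.5826,.1747,.123),.118)
s=snapshot("wrist"); save(s,"w5.png")
E
```

```text
t 6.72 p [0.5782 0.1788 0.1148] yaw 0.118 q [0.19  0.58  1.703 0.003 0.87  0.069] F [ 0.5  0.5 -0.1] T [-0.09  0.03 -0.01] w 0.038
row: [ 0.0038 -0.0082 -0.0046] [-0.0017  0.0005 -0.0112]  len 0.01 0.011
```

View pics/w5.png

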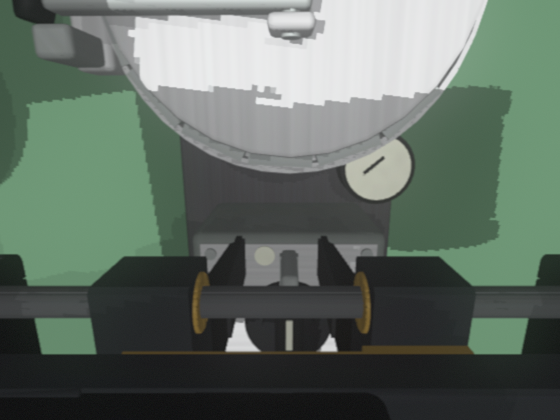

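Request:
drive_tool(
  motion=[
    [0.003,-0.008,-0.004,-0.001,0,-0.007,0.6],
    [0.003,-0.008,-0.004,-0.001,0,-0.007,0.6],
    [0.003,-0.008,-0.004,-0.001,0,-0.007,0.6],
  ],
)

```text
time_s: 7.15
eef_pos: [0.5833, 0.1752, 0.1263]
orientation: [-0.705, -0.042, 0.041, 0.706]
force: [-0.3, 0.6, -0.2]
gripper_width: 0.0378
```

```bash
python3 - <<'E'
from h import *
stat();go((.5826,.1747,.123),.118)
E
```

```text
t 7.15 p [0.5833 0.1752 0.1263] yaw 0.118 q [1.830e-01 5.660e-01 1.692e+00 1.000e-03 8.820e-01 6.400e-02] F [-0.3  0.6 -0.2] T [-0.11  0.12 -0.05] w 0.0378
row: [-0.0008  0.0033 -0.0004] [-0.0012 -0.0003  0.0019]  len 0.003 0.002
```

Request:
drive_tool(
  motion=[
    [0,0.004,0,0,0,0,0.6],
    [0,0.004,0,0,0,0,1],
    [0,0.004,0,0,0,0,1],
    [0,0.004,0,0,0,0,1],
    [0,0.004,0,0,0,0,1],
  ],
)

```text
time_s: 7.78
eef_pos: [0.5828, 0.1753, 0.1211]
orientation: [-0.705, -0.042, 0.042, 0.706]
force: [0.0, 0.2, -0.4]
gripper_width: 0.0076
```

Request:
drive_tool(
  motion=[
    [0.01,0,-0.0008,0,0.15,0,1],
    [0.02,0,-0.003,0,0.3,0,1],
    [0.03,0,-0.007,0,0.455,0,1],
    [0.039,0,-0.0124,0,0.61,0,1],
    [0.047,0,-0.019,0,0.765,0,1],
  ],
)

```text
time_s: 8.4
eef_pos: [0.6321, 0.1619, 0.1211]
orientation: [-0.67, 0.227, -0.226, 0.67]
force: [-0.8, -1.5, 0.6]
gripper_width: 0.0077
```

```bash
python3 - <<'E'
from h import *
stat()
piv=np.array([.5907,.107]); 
a=1.075; y=.118-a
go((piv[0]-.068*np.sin(y),piv[1]+.068*np.cos(y),.123),y)
E
```

```text
t 8.4 p [0.6321 0.1619 0.1211] yaw -0.652 q [1.49e-01 6.27e-01 1.58e+00 1.00e-03 9.34e-01 8.00e-01] F [-0.8 -1.5  0.6] T [-0.4   0.29  0.09] w 0.0077
row: [ 0.0208 -0.0019 -0.0039] [-0.0006  0.3052 -0.0008]  len 0.021 0.305
```

Request:
drive_tool(
  motion=[
    [0.0105,0,-0.001,0,0.155,0,1],
    [0.0205,0,-0.0038,0,0.305,0,1],
    [0.0205,0,-0.0038,0,0.305,0,1],
  ],
)

```text
time_s: 8.78
eef_pos: [0.6459, 0.1464, 0.1211]
orientation: [-0.628, 0.324, -0.324, 0.629]
force: [-2.4, 1.6, 2.0]
gripper_width: 0.0073
```

```bash
python3 - <<'E'
from h import *
stat()
E
```

```text
t 8.78 p [0.6459 0.1464 0.1211] yaw -0.952 q [0.123 0.639 1.554 0.002 0.949 1.074] F [-2.4  1.6  2. ] T [ 0.23  0.36 -0.2 ] w 0.0073
```

The hasp angle works out at about 1.07, which is at the stop. I'll release, rise and check that the handle didn't move.

Request:
drive_tool(
  motion=[
    [0,0,0,0,0,0,0.7],
    [0,0,0,0,0,0,0.6],
    [0,0,0,0,0,0,0.6],
    [0,-0.05,0,0,0,0,0.6],
    [0,-0.11,-0.03,0,0,0,0.6],
  ],
)

```text
time_s: 9.4
eef_pos: [0.6232, 0.1306, 0.2273]
orientation: [-0.629, 0.324, -0.323, 0.629]
force: [0.6, -0.3, 0.5]
gripper_width: 0.0377
```

Request:
drive_tool(
  motion=[
    [0.02,-0.05,-0.05,0,0,0,0.6],
    [0.04,-0.1,-0.1,0,0,0,0.6],
    [0.04,-0.1,-0.1,0,0,0,0.6],
  ],
)

```text
time_s: 9.78
eef_pos: [0.5643, 0.0382, 0.3297]
orientation: [-0.628, 0.323, -0.325, 0.629]
force: [-0.6, 0.2, -0.6]
gripper_width: 0.0379
```

```bash
python3 - <<'E'
from h import *
stat()
s=snapshot("top"); save(s,"t6.png",(165,100,305,230),5)
s=snapshot("wrist"); save(s,"w6.png")
P=cloud(s);X,Y,Z=P[...,0],P[...,1],P[...,2]
reg=(X>.5)&(X<.69)&(Y>.07)&(Y<.21)
m=reg&(Z>.13)&(Z<.15)
k,l,st,ce=cv2.connectedComponentsWithStats(m.astype(np.uint8))
for i in range(1,k):
  if st[i,4]>10:
    c,w,a=rect(P[l==i][:,:2]);print(np.round(c,1),np.round(w,1),round(a,2),st[i,4],P[l==i][:,2].max())
E
```

```text
t 9.78 p [0.5643 0.0382 0.3297] yaw -0.953 q [-5.000e-02  3.070e-01  1.542e+00  1.000e-03  1.288e+00  9.030e-01] F [-0.6  0.2 -0.6] T [-0.1   0.14  0.01] w 0.0379
[644.4 145.6] [16.2  7.7] 33.75 185 0.14666619434837525
[586.9 128.4] [14.2 59.4] 4.53 844 0.14079975376867992
```

View pics/w6.png

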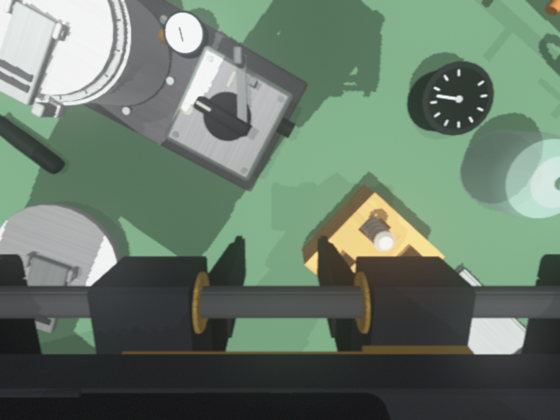

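View pics/t6.png

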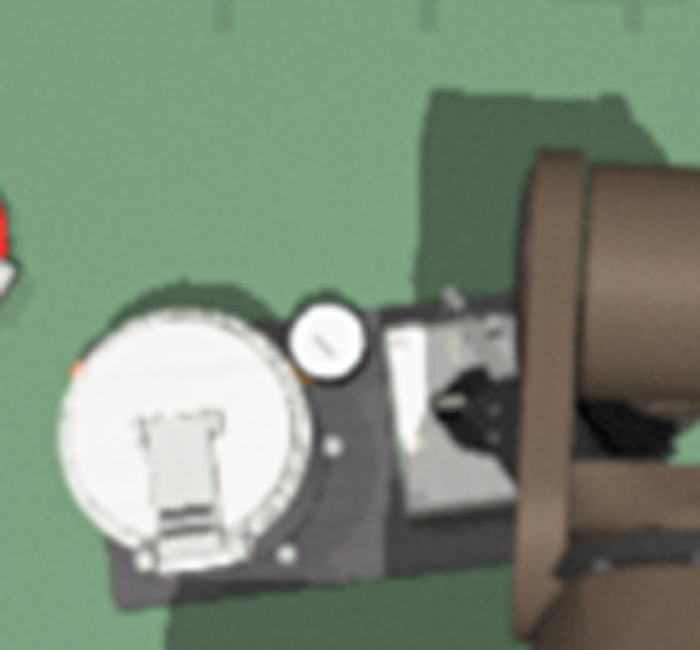

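```bash
python3 - <<'E'
from h import *
def ang(s,lab,lo=.13,hi=.141):
    P=cloud(s);X,Y,Z=P[...,0],P[...,1],P[...,2]
    m=(X>.54)&(X<.63)&(Y>.07)&(Y<.162)&(Z>lo)&(Z<hi)
    q=P[m][:,:2]; q=q-q.mean(0); w,v=np.linalg.eigh(np.cov(q.T)); a=np.degrees(np.arctan2(v[1,1],v[0,1]))%180
    print(lab,a,m.sum(),P[m][:,:2].mean(0))
    m=(X>.53)&(X<.65)&(Y>.07)&(Y<.19)&(abs(Z-.0945)<.004); c,w,a=rect(P[m][:,:2]); print(" box",c,w,a)
ang(load("w1.npz"),"w1"); ang(load("w4.npz"),"w4"); 
s=snapshot("wrist"); np.savez("w6.npz",**s); ang(s,"w6")
E
```

```text
w1 11.428946510736381 753 [0.58801857 0.1290071 ]
 box (587.2597045898438, 128.93685913085938) (114.20942687988281, 110.28749084472656) 6.948235511779785
w4 96.91508438378646 1673 [0.58682331 0.12926843]
 box (586.9010620117188, 128.4933624267578) (114.1482162475586, 110.43807983398438) 6.849205017089844
w6 94.4876906344917 851 [0.58730051 0.12865224]
 box (587.103759765625, 128.47366333007812) (113.95625305175781, 110.38166809082031) 6.647871017456055
```

The handle was dragged back about 2.4° from its stop (94.5° now, 96.9° before). I'll turn it back to the stop.

```bash
python3 - <<'E'
from h import *
go((.5873,.1287,.125),.08)
E
```

```text
row: [-0.0596  0.2018  0.0696] [-1.4000e-03 -1.0326e+00 -1.0000e-04]  len 0.222 1.033
```

Request:
drive_tool(
  motion=[
    [-0.03,0,0.035,0,-0.18,0,0.55],
    [-0.06,0,0.0696,0,-0.36,0,0.55],
    [-0.06,0,0.0696,0,-0.54,0,0.55],
    [-0.06,0,0.0696,0,-0.72,0,0.55],
    [-0.06,0,0.0696,0,-0.9,0,0.55],
  ],
)

```text
time_s: 10.55
eef_pos: [0.5869, 0.1304, 0.3243]
orientation: [-0.707, 0.017, -0.014, 0.707]
force: [0.2, -0.6, -0.1]
gripper_width: 0.0437
```

Request:
drive_tool(
  motion=[
    [0,0.05,0,0,-0.13,0,0.55],
    [0,0.11,0,0,-0.13,0,0.55],
    [0,0.17,0,0,-0.13,0,0.55],
    [0,0.195,0,0,-0.13,0,0.55],
    [0,0.195,0,0,-0.13,0,0.55],
  ],
)

```text
time_s: 11.18
eef_pos: [0.5854, 0.1299, 0.1283]
orientation: [-0.706, -0.026, 0.03, 0.707]
force: [0.5, 0.0, 1.4]
gripper_width: 0.043
```

```bash
python3 - <<'E'
from h import *
stat();go((.5873,.1287,.121),.08)
E
```

```text
t 11.18 p [0.5854 0.1299 0.1283] yaw 0.079 q [0.108 0.554 1.709 0.002 0.885 0.028] F [0.5 0.  1.4] T [-0.09  0.07  0.02] w 0.043
row: [ 0.0018  0.0073 -0.0014] [-0.001  -0.0009 -0.0064]  len 0.008 0.007
```

Request:
drive_tool(
  motion=[
    [0.0018,0.006,-0.0014,0,0,-0.005,0.55],
    [0.0018,0.006,-0.0014,0,0,-0.005,1],
    [0.0018,0.006,-0.0014,0,0,-0.005,1],
    [0.0018,0.006,-0.0014,0,0,-0.005,1],
    [0.0018,0.006,-0.0014,0,0,-0.005,1],
  ],
)

```text
time_s: 11.8
eef_pos: [0.5883, 0.1277, 0.1265]
orientation: [-0.706, -0.029, 0.026, 0.707]
force: [-2.9, -0.0, 5.3]
gripper_width: 0.0137
```

Request:
drive_tool(
  motion=[
    [0,0,0,0,-0.04,0,1],
    [0,0,0,0,-0.07,0,1],
    [0,0,0,0,-0.09,0,1],
    [0,0,0,0,-0.09,0,1],
  ],
)

```text
time_s: 12.3
eef_pos: [0.5883, 0.1277, 0.1265]
orientation: [-0.704, -0.061, 0.057, 0.705]
force: [-4.3, -0.5, 6.2]
gripper_width: 0.0142
```

```bash
python3 - <<'E'
from h import *
stat()
E
```

```text
t 12.3 p [0.5883 0.1277 0.1265] yaw 0.167 q [ 0.103  0.556  1.712  0.002  0.869 -0.065] F [-4.3 -0.5  6.2] T [-0.19  0.77 -0.76] w 0.0142
```

Request:
drive_tool(
  motion=[
    [0,0,0,0,0.045,0,1],
    [0,0,0,0,0.045,0,0.6],
    [0,0,0,0,0.045,0,0.5],
    [0,-0.06,0,0,0.045,0,0.5],
    [0,-0.12,0,0,0.045,0,0.5],
  ],
)

```text
time_s: 12.92
eef_pos: [0.5879, 0.1275, 0.247]
orientation: [-0.705, -0.045, 0.042, 0.706]
force: [1.2, -0.3, -0.3]
gripper_width: 0.0453
```

Request:
drive_tool(
  motion=[
    [-0.02,-0.04,0,0,0.18,0,0.2],
    [-0.04,-0.08,-0.03,0,0.36,0,0],
    [-0.04,-0.08,-0.06,0,0.36,0,0],
    [-0.04,-0.08,-0.06,0,0.36,0,0],
  ],
)

```text
time_s: 13.42
eef_pos: [0.5555, 0.0617, 0.3261]
orientation: [-0.701, 0.082, -0.086, 0.703]
force: [0.4, -0.7, -0.2]
gripper_width: 0.0821
```

```bash
python3 - <<'E'
from h import *
stat()
s=snapshot("wrist"); save(s,"w7.png")
P=cloud(s);X,Y,Z=P[...,0],P[...,1],P[...,2]
m=(X>.54)&(X<.63)&(Y>.07)&(Y<.162)&(Z>.13)&(Z<.141)
q=P[m][:,:2]; q=q-q.mean(0); w,v=np.linalg.eigh(np.cov(q.T)); print(np.degrees(np.arctan2(v[1,1],v[0,1]))%180)
m=(X>.62)&(X<.69)&(Y>.1)&(Y<.2)&(Z>.13)&(Z<.15); print("ear",P[m].mean(0).round(4),m.sum())
go((.5189,.2915,.26),DY-np.pi/2)
E
```

```text
t 13.43 p [0.5555 0.0617 0.3261] yaw -0.238 q [-8.000e-03  2.980e-01  1.565e+00  1.000e-03  1.273e+00  2.300e-01] F [ 0.4 -0.7 -0.2] T [-0.06 -0.01  0.05] w 0.0821
97.00521117186895
ear [0.6422 0.148  0.1429] 174
row: [-0.0897  0.0658  0.2137] [-0.0051  1.2149  0.0022]  len 0.241 1.215
```

View pics/w7.png

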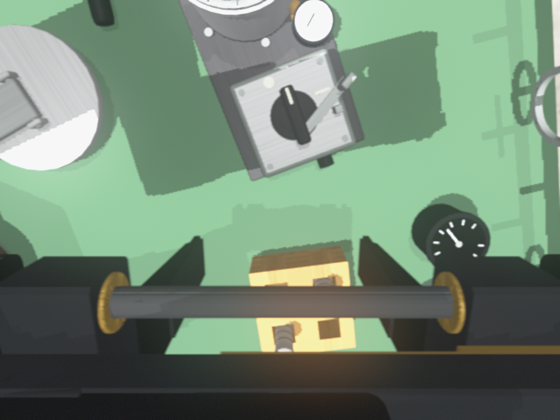

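The handle is back at 97.0°, the OFF stop, and the hasp is out at about 1.03. Now the tab.

Request:
drive_tool(
  motion=[
    [-0.02,0,0.05,0,0.18,0,0],
    [-0.045,0,0.1,0,0.36,0,0],
    [-0.07,0,0.15,0,0.54,0,0],
    [-0.09,0,0.2137,0,0.72,0,0],
    [-0.09,0.03,0.2137,0,0.9,0,0],
  ],
)

```text
time_s: 14.1
eef_pos: [0.5176, 0.2962, 0.2963]
orientation: [-0.594, 0.378, -0.381, 0.599]
force: [0.1, 0.4, -0.4]
gripper_width: 0.0951
```

Request:
drive_tool(
  motion=[
    [0,0.03,0,0,0.18,0,0.1],
    [0,0.03,0,0,0.315,0,0.3],
    [0,0.03,0,0,0.315,0,0.3],
  ],
)

```text
time_s: 14.48
eef_pos: [0.5179, 0.2928, 0.2651]
orientation: [-0.529, 0.467, -0.468, 0.532]
force: [0.4, -0.0, 0.3]
gripper_width: 0.0707
```

```bash
python3 - <<'E'
from h import *
stat()
s=snapshot("wrist"); save(s,"w8.png"); np.savez("w8.npz",**s)
P=cloud(s);X,Y,Z=P[...,0],P[...,1],P[...,2]
reg=(X>.46)&(X<.66)&(Y>.2)&(Y<.39)
m=reg&(Z>.1725)&(Z<.18)
k,l,st,ce=cv2.connectedComponentsWithStats(m.astype(np.uint8))
for i in range(1,k):
  if st[i,4]>50:
    c,w,a=rect(P[l==i][:,:2]);print(np.round(c,1),np.round(w,1),round(a,2),st[i,4],np.percentile(P[l==i][:,2],[5,50,95]).round(4))
m=reg&(abs(Z-.164)<.003);c,w,a=rect(P[m][:,:2]);print("disc",c,w)
go((.5189,.2915,.20),DY-np.pi/2)
E
```

```text
t 14.47 p [0.5179 0.2928 0.2651] yaw -1.445 q [ 0.404  0.4    1.572 -0.     1.166  1.849] F [ 0.4 -0.   0.3] T [-0.04  0.13 -0.05] w 0.0707
[534.3 293.5] [79.  49.6] 7.16 4872 [0.1736 0.175  0.1768]
[493.6 314.8] [12.   9.6] 6.2 154 [0.1727 0.1737 0.1748]
[499.9 263.2] [11.3  9.6] 8.33 159 [0.1727 0.1738 0.1748]
disc (560.9326782226562, 300.3936767578125) (123.08464813232422, 135.9445037841797)
row: [0.0013 0.0655 0.0004] [-0.0046  0.0092 -0.0009]  len 0.066 0.01
```

View pics/w8.png

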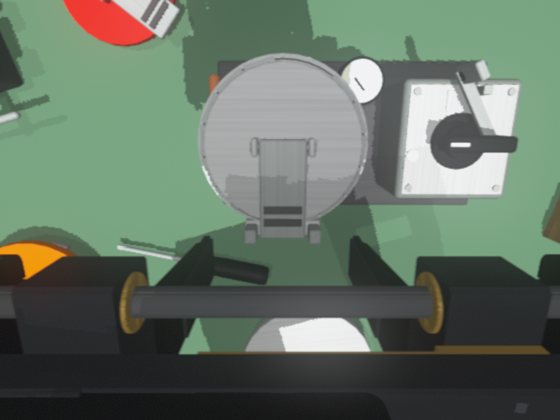

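The tab (283,185) sits between the keepers at (250,232) and (315,232), and the axis measures (0.568,0.297). I'll lower the open fingers beside the tab.

Request:
drive_tool(
  motion=[
    [0,0.06,0,-0.004,0.009,0,0.35],
    [0,0.085,0,-0.004,0.009,0,0.35],
    [0,0.09,0,-0.004,0.009,0,0.35],
    [0,0.09,0,-0.004,0.009,0,0.35],
  ],
)

```text
time_s: 15.02
eef_pos: [0.5192, 0.2924, 0.1767]
orientation: [-0.527, 0.47, -0.47, 0.529]
force: [0.5, -0.2, 0.8]
gripper_width: 0.0616
```

```bash
python3 - <<'E'
from h import *
stat()
go((.5183,.2915,.169),.1195-np.pi/2)
E
```

```text
t 15.03 p [0.5192 0.2924 0.1767] yaw -1.455 q [4.020e-01 4.890e-01 1.678e+00 1.000e-03 9.730e-01 1.857e+00] F [ 0.5 -0.2  0.8] T [-0.07  0.13 -0.01] w 0.0616
row: [ 0.0008  0.0077 -0.001 ] [-0.0021 -0.0038 -0.0012]  len 0.008 0.004
```

Request:
drive_tool(
  motion=[
    [0.0008,0.005,-0.001,-0.002,-0.004,0,0.35],
    [0.0008,0.0075,-0.001,-0.002,-0.004,0,0.35],
    [0.0008,0.0075,-0.001,-0.002,-0.004,0,0.35],
    [0.0008,0.0075,-0.001,-0.002,-0.004,0,0.35],
  ],
)

```text
time_s: 15.52
eef_pos: [0.5179, 0.2912, 0.1686]
orientation: [-0.529, 0.47, -0.469, 0.529]
force: [0.3, 0.2, 0.5]
gripper_width: 0.0618
```

```bash
python3 - <<'E'
from h import *
stat()
go((.5183,.2915,.169),.1195-np.pi/2)
E
```

```text
t 15.53 p [0.5179 0.2912 0.1686] yaw -1.452 q [4.010e-01 4.970e-01 1.689e+00 1.000e-03 9.570e-01 1.852e+00] F [0.3 0.2 0.5] T [-0.09  0.14 -0.04] w 0.0618
row: [-0.0002 -0.0004  0.0004] [ 0.0007 -0.0011 -0.001 ]  len 0.001 0.002
```

Request:
drive_tool(
  motion=[
    [0,0,0,0,0,0,1],
    [0,0,0,0,0,0,1],
    [0,0,0,0,0,0,1],
    [0,0,0,0,0,0,1],
  ],
)

```text
time_s: 16.02
eef_pos: [0.5178, 0.2912, 0.1684]
orientation: [0.529, -0.47, 0.469, -0.529]
force: [-0.9, 0.9, -0.8]
gripper_width: 0.0357
```

Request:
drive_tool(
  motion=[
    [0,-0.005,0.0003,0,0,0,1],
    [0,-0.01,0.001,0,0,0,1],
    [0,-0.0148,0.0022,0,0,0,1],
    [0,-0.0195,0.004,0,0,0,1],
  ],
)

```text
time_s: 16.52
eef_pos: [0.5217, 0.2915, 0.188]
orientation: [0.529, -0.47, 0.469, -0.528]
force: [0.7, 1.0, -7.3]
gripper_width: 0.0353
```

```bash
python3 - <<'E'
from h import *
stat()
s=snapshot("scene"); save(s,"s9.png",(260,120,400,240),5)
E
```

```text
t 16.52 p [0.5217 0.2915 0.188 ] yaw -1.453 q [3.990e-01 4.800e-01 1.658e+00 1.000e-03 1.005e+00 1.850e+00] F [ 0.7  1.  -7.3] T [-0.21  0.4   0.05] w 0.0353
```

View pics/s9.png

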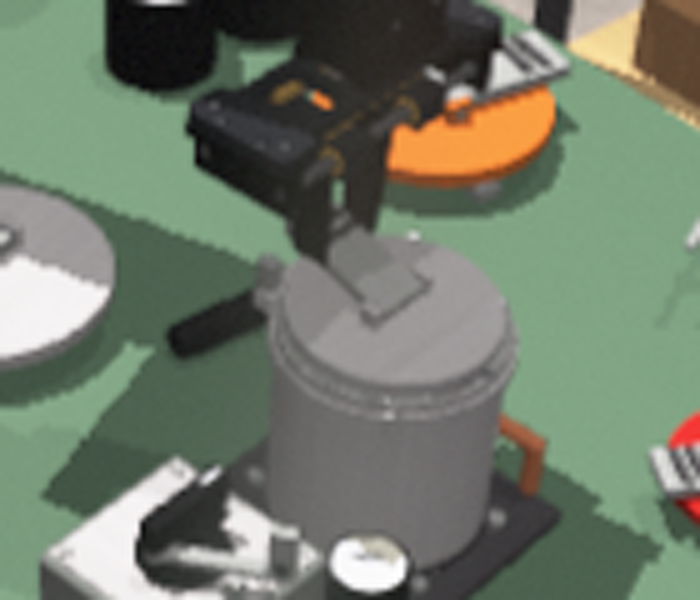

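The tab is tilting up in the grip (scene crop 380,270). I'll continue along the arc.

Request:
drive_tool(
  motion=[
    [0,-0.0045,0.0021,0,0,0,1],
    [0,-0.0087,0.0047,0,0,0,1],
    [0,-0.0127,0.0078,0,0,0,1],
    [0,-0.0164,0.0112,0,0,0,1],
    [0,-0.0197,0.0149,0,0,0,1],
  ],
)

```text
time_s: 17.2
eef_pos: [0.537, 0.2935, 0.2079]
orientation: [-0.529, 0.47, -0.469, 0.529]
force: [-1.5, -0.9, -4.2]
gripper_width: 0.0352
```

Request:
drive_tool(
  motion=[
    [0,-0.0027,0.0039,0,0,0,1],
    [0,-0.0051,0.0083,0,0,0,1],
    [0,-0.0071,0.0129,0,0,0,1],
    [0,-0.0088,0.0177,0,0,0,1],
    [0,-0.0099,0.0226,0,0,0,1],
  ],
)

```text
time_s: 17.82
eef_pos: [0.5594, 0.2957, 0.2182]
orientation: [0.529, -0.47, 0.469, -0.529]
force: [-3.8, -5.6, 4.3]
gripper_width: 0.0343
```

```bash
python3 - <<'E'
from h import *
stat()
go((.568,.2974,.218),.1195-np.pi/2)
s=snapshot("scene"); save(s,"s10.png",(260,120,400,240),5)
E
```

```text
t 17.82 p [0.5594 0.2957 0.2182] yaw -1.452 q [0.382 0.499 1.534 0.    1.109 1.834] F [-3.8 -5.6  4.3] T [-0.95  1.22  0.04] w 0.0343
row: [-0.0007  0.0002  0.0088] [ 0.0008 -0.001  -0.0002]  len 0.009 0.001
```

View pics/s10.png

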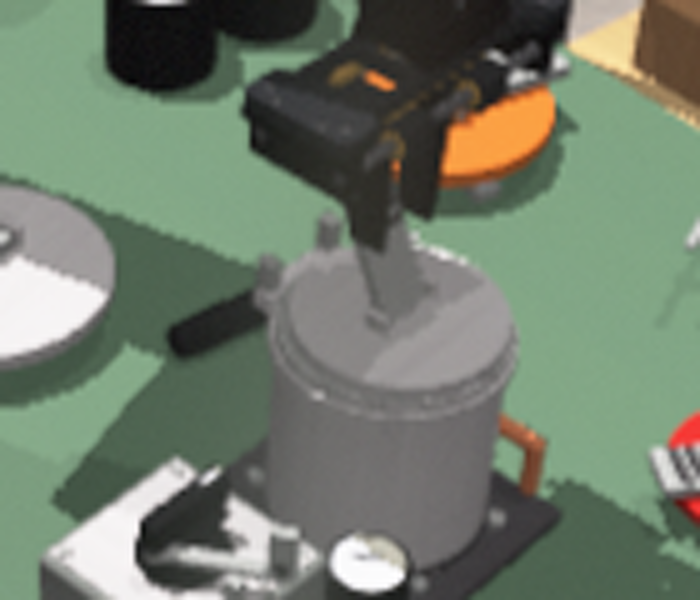

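Request:
drive_tool(
  motion=[
    [0,-0.0005,0.004,0,0,0,1],
    [0,-0.0005,0.008,0,0,0,1],
    [0,-0.0005,0.01,0,0,0,1],
    [0,-0.0005,0.01,0,0,0,1],
  ],
)

```text
time_s: 18.38
eef_pos: [0.57, 0.2972, 0.2202]
orientation: [-0.528, 0.469, -0.47, 0.53]
force: [-4.1, -3.3, 11.7]
gripper_width: 0.0338
```

Request:
drive_tool(
  motion=[
    [0,0,0,0,0,0,0.5],
    [0,0,0,0,0,0,0.4],
    [0,-0.04,0,0,0,0,0.3],
    [0,-0.08,0,0,0,0,0.3],
    [0,-0.08,-0.03,0,0,0,0.3],
  ],
)

```text
time_s: 19.0
eef_pos: [0.541, 0.2941, 0.3004]
orientation: [-0.527, 0.469, -0.47, 0.53]
force: [-0.3, -0.0, -1.0]
gripper_width: 0.0665
```

```bash
python3 - <<'E'
from h import *
stat()
s=snapshot("scene"); save(s,"s11.png",(260,120,400,240),5)
P=cloud(s);X,Y,Z=P[...,0],P[...,1],P[...,2]
s=snapshot("wrist"); save(s,"w11.png"); np.savez("w11.npz",**s)
for Q in (P,cloud(s)):
    X,Y,Z=Q[...,0],Q[...,1],Q[...,2]
    for lo,hi in ((.18,.2),(.2,.22),(.22,.24),(.24,.25)):
        m=(X>.52)&(X<.62)&(Y>.25)&(Y<.34)&(Z>lo)&(Z<hi)
        if m.sum()>5:
            c,w,a=rect(Q[m][:,:2]);print(lo,np.round(c,1),np.round(w,1),round(a,2),m.sum())
E
```

```text
t 19.0 p [0.541  0.2941 0.3004] yaw -1.453 q [3.900e-01 4.050e-01 1.468e+00 1.000e-03 1.263e+00 1.843e+00] F [-0.3 -0.  -1. ] T [-0.05  0.18 -0.02] w 0.0665
0.18 [571.9 294.8] [39.2 13.5] 84.76 69
0.2 [562.8 293.2] [15.9 37.8] 12.34 69
0.22 [559.9 294. ] [19.  36.9] 8.3 78
0.24 [555.7 292.5] [ 8.8 37.7] 8.04 23
0.18 [569.3 297.2] [ 5.9 35.8] 9.88 423
0.2 [564.1 296.5] [ 6.7 35.8] 10.2 453
0.22 [555.9 295.1] [15.8 36. ] 8.32 984
0.24 [553.3 294.7] [ 7.8 34.7] 9.98 322
```

View pics/s11.png

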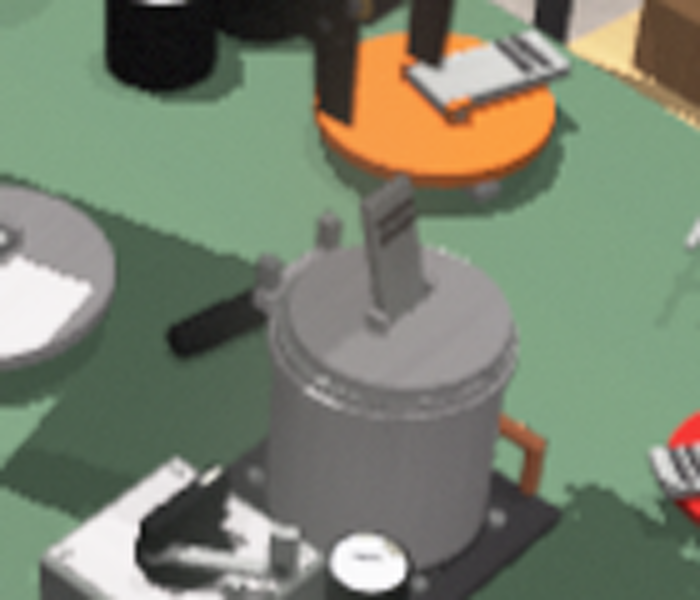

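View pics/w11.png

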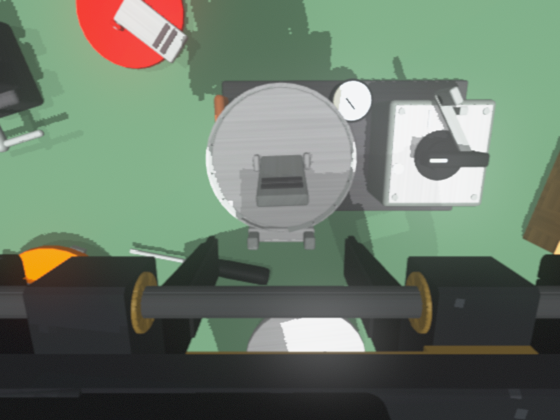

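The tab stands about 13° short of upright (top at x=0.553, hinge at 0.568). I'll regrip across its flats, centred on the axis, which closes it upright.

```bash
python3 - <<'E'
from h import *
go((.566,.2974,.30),.1195)
E
```

```text
row: [-0.0003 -0.0011  0.0283] [-1.1000e-03 -1.5714e+00 -1.1000e-03]  len 0.028 1.571
```

Request:
drive_tool(
  motion=[
    [0,0,0.025,0,-0.18,0,0.3],
    [0,0,0.025,0,-0.36,0,0.3],
    [0,0,0.025,0,-0.54,0,0.3],
    [0,0,0.025,0,-0.72,0,0.3],
    [0,0,0.025,0,-0.9,0,0.3],
  ],
)

```text
time_s: 19.73
eef_pos: [0.5648, 0.2967, 0.2974]
orientation: [-0.681, 0.191, -0.19, 0.681]
force: [0.1, -0.2, -0.7]
gripper_width: 0.0667
```

Request:
drive_tool(
  motion=[
    [0,0,0,0,-0.18,0,0.3],
    [0,0,0,0,-0.36,0,0.3],
    [0,0,0,0,-0.54,0,0.3],
    [0,0,0,0,-0.671,0,0.3],
    [0,0,0,0,-0.671,0,0.3],
  ],
)

```text
time_s: 20.35
eef_pos: [0.5647, 0.2967, 0.2975]
orientation: [-0.706, -0.041, 0.042, 0.706]
force: [0.1, -0.3, -0.5]
gripper_width: 0.0665
```

```bash
python3 - <<'E'
from h import *
stat()
go((.566,.2974,.20),.1195)
E
```

```text
t 20.35 p [0.5647 0.2967 0.2975] yaw 0.117 q [3.800e-01 4.450e-01 1.412e+00 1.000e-03 1.286e+00 2.620e-01] F [ 0.1 -0.3 -0.5] T [-0.12  0.05  0.06] w 0.0665
row: [0.0015 0.0975 0.0005] [-0.0009 -0.002  -0.0011]  len 0.097 0.002
```

Request:
drive_tool(
  motion=[
    [0.0015,0.04,0.0005,0,0,0,0.3],
    [0.0015,0.08,0.0005,0,0,0,0.3],
    [0.0015,0.097,0.0005,0,0,0,0.3],
    [0.0015,0.097,0.0005,0,0,0,0.3],
    [0.0015,0.097,0.0005,0,0,0,0.3],
  ],
)

```text
time_s: 20.98
eef_pos: [0.5662, 0.2976, 0.2024]
orientation: [-0.705, -0.042, 0.041, 0.706]
force: [-0.2, 0.1, 0.8]
gripper_width: 0.0665
```

Request:
drive_tool(
  motion=[
    [0.0015,0,0,0,0,0,1],
    [0.0015,0,0,0,0,0,1],
    [0.0015,0,0,0,0,0,1],
    [0.0015,0,0,0,0,0,1],
    [0.0015,0,0,0,0,0,1],
  ],
)

```text
time_s: 21.6
eef_pos: [0.5669, 0.2975, 0.201]
orientation: [-0.706, -0.041, 0.042, 0.706]
force: [-0.6, 0.4, 0.7]
gripper_width: 0.0222
```

```bash
python3 - <<'E'
from h import *
stat()
go((.568,.2974,.20),.1195)
s=snapshot("scene"); save(s,"s12.png",(260,120,400,240),5)
E
```

```text
t 21.6 p [0.5669 0.2975 0.201 ] yaw 0.119 q [3.800e-01 5.260e-01 1.535e+00 1.000e-03 1.082e+00 2.610e-01] F [-0.6  0.4  0.7] T [-0.12  0.16  0.  ] w 0.0222
row: [ 0.0011  0.001  -0.0002] [-0.0009 -0.001  -0.0012]  len 0.001 0.002
```

View pics/s12.png

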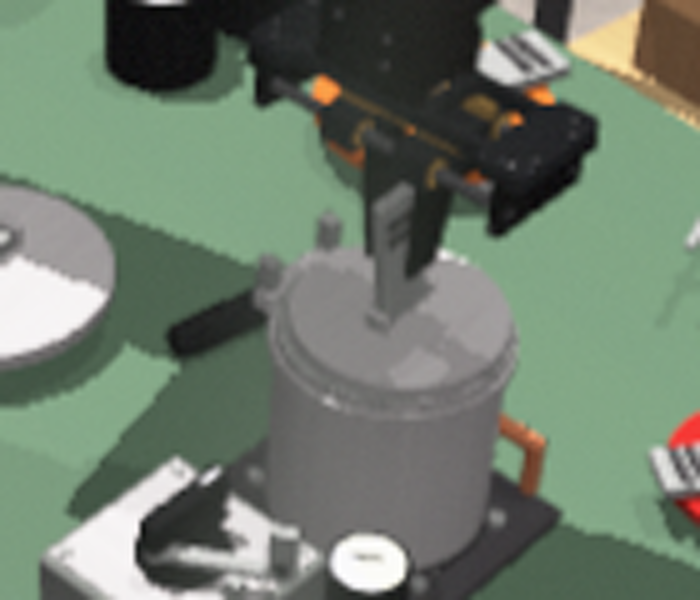

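Still closing (22 mm). I'll hold and centre.

Request:
drive_tool(
  motion=[
    [0.001,0.001,0,0,0,0,1],
    [0.001,0.001,0,0,0,0,1],
    [0.001,0.001,0,0,0,0,1],
    [0.001,0.001,0,0,0,0,1],
  ],
)

```text
time_s: 22.15
eef_pos: [0.5683, 0.2977, 0.2003]
orientation: [-0.705, -0.042, 0.042, 0.706]
force: [1.1, 1.7, 4.7]
gripper_width: 0.0088
```

```bash
python3 - <<'E'
from h import *
stat()
go((.568,.2974,.20),.1195)
E
```

```text
t 22.15 p [0.5683 0.2977 0.2003] yaw 0.118 q [3.790e-01 5.280e-01 1.533e+00 1.000e-03 1.080e+00 2.600e-01] F [1.1 1.7 4.7] T [-0.11 -0.34  0.04] w 0.0088
row: [-0.0004  0.0003 -0.0003] [-0.0011 -0.001   0.0001]  len 0.001 0.002
```

Gripped across the flats (8.8 mm), small forces. Turning anticlockwise.

Request:
drive_tool(
  motion=[
    [0,0,0,0,-0.12,0,1],
    [0,0,0,0,-0.25,0,1],
    [0,0,0,0,-0.38,0,1],
  ],
)

```text
time_s: 22.52
eef_pos: [0.5681, 0.2977, 0.2003]
orientation: [-0.685, -0.176, 0.176, 0.685]
force: [-0.1, 0.2, 6.3]
gripper_width: 0.0088
```

```bash
python3 - <<'E'
from h import *
stat()
E
```

```text
t 22.52 p [0.5681 0.2977 0.2003] yaw 0.502 q [ 3.790e-01  5.280e-01  1.533e+00  1.000e-03  1.081e+00 -1.240e-01] F [-0.1  0.2  6.3] T [-0.21 -0.04 -0.33] w 0.0088
```

Request:
drive_tool(
  motion=[
    [0,0,0,0,-0.15,0,1],
    [0,0,0,0,-0.3,0,1],
    [0,0,0,0,-0.45,0,1],
    [0,0,0,0,-0.6,0,1],
    [0,0,0,0,-0.75,0,1],
  ],
)

```text
time_s: 23.15
eef_pos: [0.568, 0.2976, 0.2003]
orientation: [-0.572, -0.415, 0.415, 0.573]
force: [0.1, 0.2, 5.8]
gripper_width: 0.0089
```

```bash
python3 - <<'E'
from h import *
stat()
s=snapshot("scene"); save(s,"s13.png",(260,120,400,240),5)
E
```

```text
t 23.15 p [0.568  0.2976 0.2003] yaw 1.253 q [ 3.790e-01  5.280e-01  1.533e+00  1.000e-03  1.081e+00 -8.740e-01] F [0.1 0.2 5.8] T [-0.08 -0.08 -0.35] w 0.0089
```

View pics/s13.png

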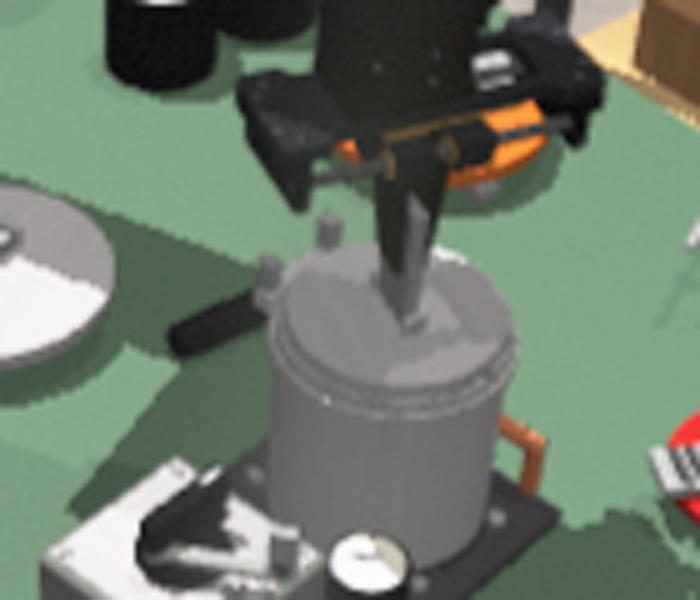

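Request:
drive_tool(
  motion=[
    [0,0,0,0,-0.1,0,1],
    [0,0,0,0,-0.2,0,1],
    [0,0,0,0,-0.2,0,1],
  ],
)

```text
time_s: 23.58
eef_pos: [0.568, 0.2976, 0.2003]
orientation: [-0.529, -0.469, 0.469, 0.53]
force: [-0.4, -0.0, 6.1]
gripper_width: 0.0091
```

Request:
drive_tool(
  motion=[
    [0,-0.006,0,0,0,0,1],
    [0,-0.012,0,0,0,0,1],
    [0,-0.015,0,0,0,0,1],
  ],
)

```text
time_s: 23.95
eef_pos: [0.5679, 0.2976, 0.215]
orientation: [-0.529, -0.468, 0.469, 0.53]
force: [0.2, 1.0, -4.8]
gripper_width: 0.0084
```

```bash
python3 - <<'E'
from h import *
stat()
E
```

```text
t 23.95 p [0.5679 0.2976 0.215 ] yaw 1.448 q [ 3.790e-01  5.140e-01  1.516e+00  1.000e-03  1.113e+00 -1.070e+00] F [ 0.2  1.  -4.8] T [-0.02  0.02  0.05] w 0.0084
```

The torque has gone and the measured weight is 4.8 N, so the cap is free. I'll lift straight up, then carry it to the tray.

Request:
drive_tool(
  motion=[
    [0,-0.02,0,0,0,0,1],
    [0,-0.045,0,0,0,0,1],
    [0,-0.075,0,0,0,0,1],
    [0,-0.105,0,0,0,0,1],
    [0,-0.105,0,0,0,0,1],
  ],
)

```text
time_s: 24.58
eef_pos: [0.5685, 0.2977, 0.3217]
orientation: [-0.53, -0.47, 0.467, 0.53]
force: [-0.5, -0.2, -4.8]
gripper_width: 0.0088
```

```bash
python3 - <<'E'
from h import *
stat()
s=snapshot("top"); save(s,"t14.png"); np.savez("t14.npz",**s)
go((.495,-.362,.32),1.448)
E
```

```text
t 24.57 p [0.5685 0.2977 0.3217] yaw 1.448 q [ 3.790e-01  4.350e-01  1.365e+00  1.000e-03  1.339e+00 -1.070e+00] F [-0.5 -0.2 -4.8] T [ 0.04 -0.02  0.  ] w 0.0088
row: [-0.6635 -0.0009 -0.008 ] [-0.0006  0.0005  0.0009]  len 0.664 0.001
```

View pics/t14.png

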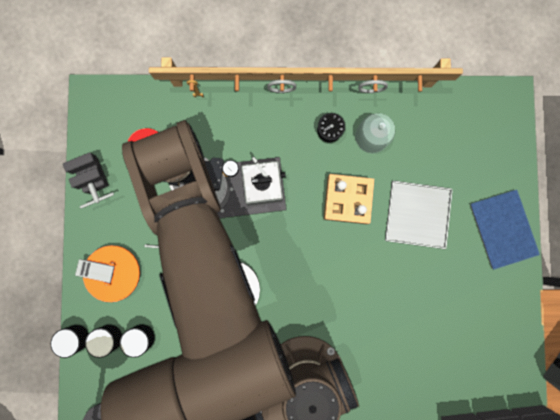

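```bash
python3 - <<'E'
from h import *
s=load("t14.npz"); print(ray(s,419.1,214.6,.014))
for p in ((393,180.5),(452,188.75),(445.75,248.75),(385.75,240.5)): print(ray(s,*p,.014).round(4))
E
```

```text
[ 0.49608448 -0.36006327  0.014     ]
[ 0.6036 -0.2805  0.014 ]
[ 0.5772 -0.466   0.014 ]
[ 0.3894 -0.4406  0.014 ]
[ 0.4156 -0.2538  0.014 ]
```

Request:
drive_tool(
  motion=[
    [-0.03,0,0,0,0,0,1],
    [-0.085,0,0,0,0,0,1],
    [-0.14,0,0,0,0,0,1],
    [-0.195,0,0,0,0,0,1],
    [-0.25,0,0,0,0,0,1],
  ],
)

```text
time_s: 25.25
eef_pos: [0.5366, 0.0477, 0.318]
orientation: [-0.529, -0.468, 0.469, 0.531]
force: [1.2, -0.2, -4.4]
gripper_width: 0.0084
```

Request:
drive_tool(
  motion=[
    [-0.055,0,0,0,0,0,1],
    [-0.11,0,0,0,0,0,1],
    [-0.165,0,0,0,0,0,1],
    [-0.22,0,0,0,0,0,1],
    [-0.27,0,0,0,0,0,1],
  ],
)

```text
time_s: 25.88
eef_pos: [0.5037, -0.2202, 0.3178]
orientation: [-0.528, -0.468, 0.469, 0.531]
force: [0.1, -0.2, -4.3]
gripper_width: 0.0089
```

```bash
python3 - <<'E'
from h import *
stat()
go((.495,-.362,.32),1.448)
E
```

```text
t 25.88 p [ 0.5037 -0.2202  0.3178] yaw 1.448 q [-0.532  0.293  1.594  0.     1.258 -1.98 ] F [ 0.1 -0.2 -4.3] T [ 0.03 -0.04  0.03] w 0.0089
row: [-0.1418 -0.0025 -0.0087] [-0.0034  0.      0.0016]  len 0.142 0.004
```

Request:
drive_tool(
  motion=[
    [-0.05,0,-0.003,0,0,0,1],
    [-0.1,0,-0.006,0,0,0,1],
    [-0.14,0.02,-0.01,0,0,0,1],
    [-0.14,0.08,-0.01,0,0,0,1],
    [-0.14,0.13,-0.01,0,0,0,1],
  ],
)

```text
time_s: 26.5
eef_pos: [0.496, -0.3583, 0.1855]
orientation: [-0.528, -0.468, 0.468, 0.532]
force: [1.1, -0.6, -5.3]
gripper_width: 0.0087
```

Request:
drive_tool(
  motion=[
    [0,0.03,0,0,0,0,1],
    [0,0.06,0,0,0,0,1],
    [0,0.085,0,0,0,0,1],
    [0,0.1,0,0,0,0,1],
    [0,0.1,0,0,0,0,1],
  ],
)

```text
time_s: 27.12
eef_pos: [0.4967, -0.3581, 0.088]
orientation: [-0.528, -0.468, 0.469, 0.531]
force: [0.4, -0.3, -5.4]
gripper_width: 0.0088
```

```bash
python3 - <<'E'
from h import *
stat()
go((.496,-.361,.0653),1.448)
s=snapshot("scene"); save(s,"s15.png",(40,200,300,400),3)
E
```

```text
t 27.12 p [ 0.4967 -0.3581  0.088 ] yaw 1.448 q [-0.732  0.621  1.709 -0.     0.816 -2.181] F [ 0.4 -0.3 -5.4] T [0.02 0.06 0.02] w 0.0088
row: [-0.0031  0.0227  0.0002] [-0.0035  0.0005  0.0022]  len 0.023 0.004
```

View pics/s15.png

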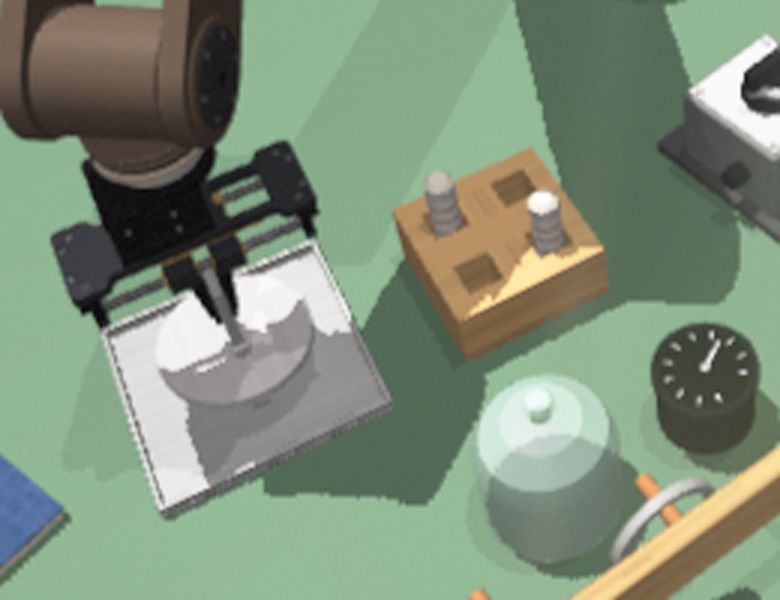

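The cap hangs level over the tray (235,335). Lowering gently.

Request:
drive_tool(
  motion=[
    [-0.002,0.006,0,-0.003,0,0.002,1],
    [-0.002,0.012,0,-0.003,0,0.002,1],
    [-0.002,0.017,0,-0.003,0,0.002,1],
    [-0.002,0.019,0,-0.003,0,0.002,1],
    [-0.002,0.0205,0,-0.003,0,0.002,1],
  ],
)

```text
time_s: 27.8
eef_pos: [0.4971, -0.3606, 0.0689]
orientation: [0.53, 0.469, -0.468, -0.529]
force: [-0.3, 0.3, -4.9]
gripper_width: 0.0088
```

Request:
drive_tool(
  motion=[
    [0,0.001,0,0,0,0,1],
    [0,0.0015,0,0,0,0,1],
    [0,0.002,0,0,0,0,1],
  ],
)

```text
time_s: 28.18
eef_pos: [0.4971, -0.3606, 0.0671]
orientation: [0.53, 0.469, -0.468, -0.529]
force: [-0.5, -0.7, -4.4]
gripper_width: 0.0086
```

Request:
drive_tool(
  motion=[
    [0,0.0007,0,0,0,0,1],
    [0,0.0014,0,0,0,0,1],
    [0,0.0021,0,0,0,0,1],
  ],
)

```text
time_s: 28.55
eef_pos: [0.4973, -0.3613, 0.0655]
orientation: [0.531, 0.469, -0.469, -0.528]
force: [-1.2, -4.7, 3.5]
gripper_width: 0.009
```

Contact (the force went from -4.4 to +3.5 N). Release and rise.

Request:
drive_tool(
  motion=[
    [0,0,0,0,0,0,0.85],
    [0,0,0,0,0,0,0.7],
    [0,0,0,0,0,0,0.55],
    [0,0,0,0,0,0,0.5],
    [0,0,0,0,0,0,0.5],
  ],
)

```text
time_s: 29.18
eef_pos: [0.497, -0.3605, 0.0649]
orientation: [0.53, 0.469, -0.468, -0.529]
force: [-0.6, 0.1, 1.1]
gripper_width: 0.0456
```

Request:
drive_tool(
  motion=[
    [0,-0.03,0,0,0,0,0.5],
    [0,-0.08,0,0,0,0,0.5],
    [0,-0.13,0,0,0,0,0.5],
    [0.05,-0.18,0,0,0,0,0.5],
    [0.1,-0.2,0,0,0,0,0.5],
  ],
)

```text
time_s: 29.8
eef_pos: [0.509, -0.2606, 0.2669]
orientation: [0.532, 0.468, -0.468, -0.528]
force: [0.7, 0.2, -0.5]
gripper_width: 0.0477
```

```bash
python3 - <<'E'
from h import *
stat()
s=snapshot("scene"); save(s,"s16.png",(40,200,300,400),3); np.savez("s16.npz",**s)
s=snapshot("wrist"); save(s,"w16.png"); np.savez("w16.npz",**s)
E
```

```text
t 29.8 p [ 0.509  -0.2606  0.2669] yaw 1.447 q [-0.589  0.364  1.626 -0.     1.148 -2.035] F [ 0.7  0.2 -0.5] T [-0.07  0.02  0.02] w 0.0477
```

View pics/s16.png

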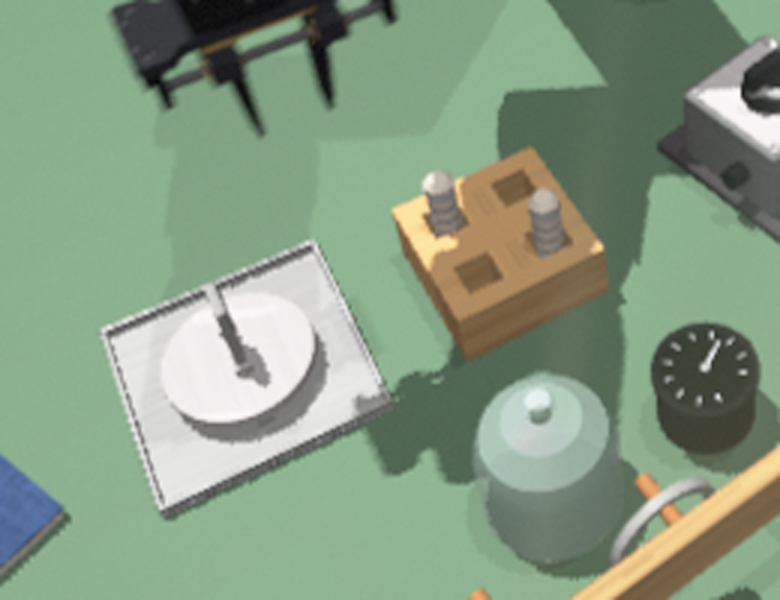

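View pics/w16.png

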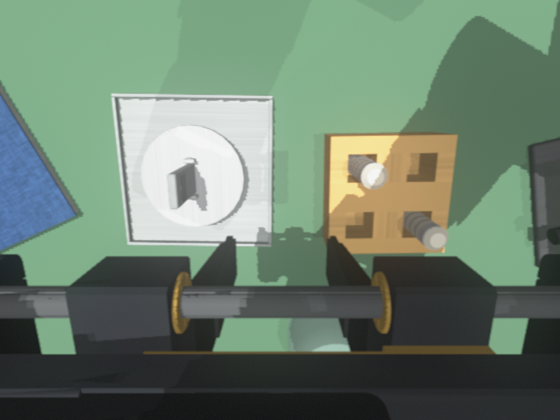

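The cap stands right way up in the tray (195,175) with its tab up. Next, cartridge positions.

```bash
python3 - <<'E'
from h import *
for f in ("w16.npz","s16.npz"):
    s=load(f); P=cloud(s);X,Y,Z=P[...,0],P[...,1],P[...,2]
    reg=(X>.44)&(X<.66)&(Y>-.24)&(Y<-.04)
    for lo,hi in ((.070,.085),(.085,.10),(.112,.13)):
        k,l,st,ce=cv2.connectedComponentsWithStats((reg&(Z>lo)&(Z<hi)).astype(np.uint8))
        for i in range(1,k):
            if st[i,4]>15:
                c,r=cv2.minEnclosingCircle((P[l==i][:,:2]*1000).astype(np.float32)); print(f,lo,np.round(c,1),round(r,1),np.median(Z[l==i]).round(4),st[i,4])
    m=reg&(abs(Z-.06)<.004); c,w,a=rect(P[m][:,:2]); print("carrier",c,w,a)
    m=(X>.4)&(X<.6)&(Y<-.26)&(Y>-.46)&(abs(Z-.03)<.008); c,w,a=rect(P[m][:,:2]); print("cap disc",c,w,np.percentile(Z[m],[3,50,97]))
E
```

```text
w16.npz 0.07 [ 503.3 -167.2] 12.3 0.0758 78
w16.npz 0.07 [ 575.4 -108. ] 12.5 0.0765 146
w16.npz 0.085 [ 502. -169.] 11.7 0.0904 89
w16.npz 0.085 [ 574.3 -108.6] 12.4 0.0919 164
w16.npz 0.112 [ 504.3 -165.7] 10.2 0.1136 292
w16.npz 0.112 [ 575.8 -107.7] 10.3 0.1133 250
carrier (540.849609375, -136.92361450195312) (136.66366577148438, 136.45704650878906) 83.88693237304688
cap disc (496.3900146484375, -362.8253173828125) (123.06689453125, 121.76724243164062) [0.02717651 0.02881472 0.03047605]
s16.npz 0.07 [ 510.  -166.2] 12.4 0.0769 40
s16.npz 0.07 [ 580.8 -107.4] 12.8 0.0774 38
s16.npz 0.085 [ 509.9 -166.1] 12.6 0.0928 34
s16.npz 0.085 [ 581.4 -109.4] 11.5 0.0921 29
s16.npz 0.112 [ 508.3 -165.4] 12.1 0.1149 44
s16.npz 0.112 [ 580.6 -108.1] 12.1 0.1149 43
carrier (543.4552612304688, -136.789306640625) (137.08120727539062, 140.02362060546875) 83.82054138183594
cap disc (501.88787841796875, -347.32684326171875) (153.57659912109375, 124.2441177368164) [0.02585666 0.03048209 0.03441463]
```

```bash
python3 - <<'E'
from h import *
stat()
go((.506,-.1655,.22),.1195-np.pi/4)
E
```

```text
t 29.9 p [ 0.5098 -0.2575  0.2682] yaw 1.452 q [-0.584  0.361  1.627  0.     1.147 -2.035] F [ 0.2 -0.6  0.1] T [-0.    0.06 -0.01] w 0.0478
row: [0.091  0.0478 0.015 ] [0.0066 2.1175 0.005 ]  len 0.104 2.118
```

Request:
drive_tool(
  motion=[
    [0.03,0,0.005,0,0.18,0,0.5],
    [0.06,0,0.01,0,0.36,0,0.5],
    [0.09,0,0.015,0,0.54,0,0.5],
    [0.09,0,0.015,0,0.72,0,0.5],
    [0.09,0,0.015,0,0.9,0,0.5],
  ],
)

```text
time_s: 30.52
eef_pos: [0.5049, -0.1698, 0.2643]
orientation: [0.682, 0.19, -0.189, -0.681]
force: [0.1, -0.4, 0.1]
gripper_width: 0.0477
```

Request:
drive_tool(
  motion=[
    [0,0,0,0,0.18,0,0.5],
    [0,0,0,0,0.36,0,0.5],
    [0,0,0,0,0.54,0,0.5],
    [0,0,0,0,0.72,0,0.5],
    [0,0,0,0,0.9,0,0.5],
  ],
)

```text
time_s: 31.15
eef_pos: [0.5048, -0.1702, 0.2642]
orientation: [0.696, -0.125, 0.126, -0.695]
force: [0.5, 0.3, -0.3]
gripper_width: 0.0477
```

Request:
drive_tool(
  motion=[
    [0,0,0,0,0.18,0,0.45],
    [0,0.01,0,0,0.31,0,0.45],
    [0,0.03,0,0,0.31,0,0.45],
    [0,0.03,0,0,0.31,0,0.45],
  ],
)

```text
time_s: 31.65
eef_pos: [0.5044, -0.17, 0.2334]
orientation: [0.669, -0.23, 0.229, -0.669]
force: [0.9, -0.2, 0.7]
gripper_width: 0.0523
```

```bash
cat > carts.py <<'E'
from h import *
def carts(s):
    P=cloud(s);X,Y,Z=P[...,0],P[...,1],P[...,2]
    reg=(X>.42)&(X<.68)&(Y>-.26)&(Y<-.02)
    k,l,st,ce=cv2.connectedComponentsWithStats((reg&(Z>.11)&(Z<.125)).astype(np.uint8))
    for i in range(1,k):
        if st[i,4]>15:
            c,r=cv2.minEnclosingCircle((P[l==i][:,:2]*1000).astype(np.float32)); print("cart",np.round(c,1),round(r,1),np.median(Z[l==i]).round(4),st[i,4])
    m=reg&(abs(Z-.06)<.004); c,w,a=rect(P[m][:,:2]); print("carrier",c,w,a)
E
python3 - <<'E'
from carts import *
stat()
go((.506,-.1655,.081),.1195-np.pi/4)
s=snapshot("wrist"); save(s,"w17.png"); carts(s)
s=snapshot("scene"); save(s,"s17.png",(140,180,300,320),4);carts(s)
E
```

```text
t 31.65 p [ 0.5044 -0.17    0.2334] yaw -0.662 q [-4.490e-01  3.400e-01  1.761e+00 -1.000e-03  1.042e+00  2.130e-01] F [ 0.9 -0.2  0.7] T [-0.09  0.11  0.05] w 0.0523
row: [-0.0014  0.1524  0.0046] [ 0.0009  0.0044 -0.0005]  len 0.152 0.004
cart [604.3 -79.9] 11.6 0.1128 703
cart [ 525.2 -146.7] 11.8 0.1133 552
carrier (559.1023559570312, -117.90542602539062) (136.40794372558594, 136.55223083496094) 83.93168640136719
cart [ 530.9 -147.2] 13.5 0.1142 58
cart [607.6 -81.4] 12.3 0.1133 55
carrier (562.0980224609375, -118.57295227050781) (137.1915283203125, 139.0869598388672) 83.81149291992188
```

View pics/w17.png

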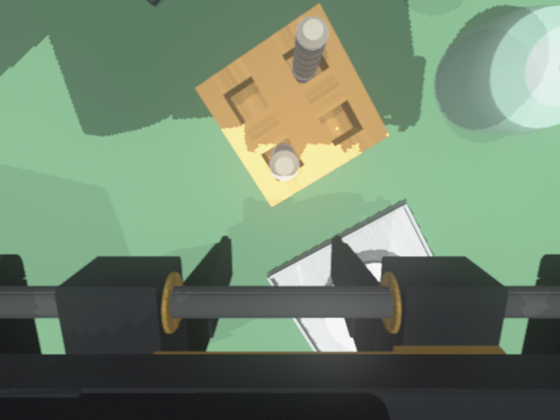

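View pics/s17.png

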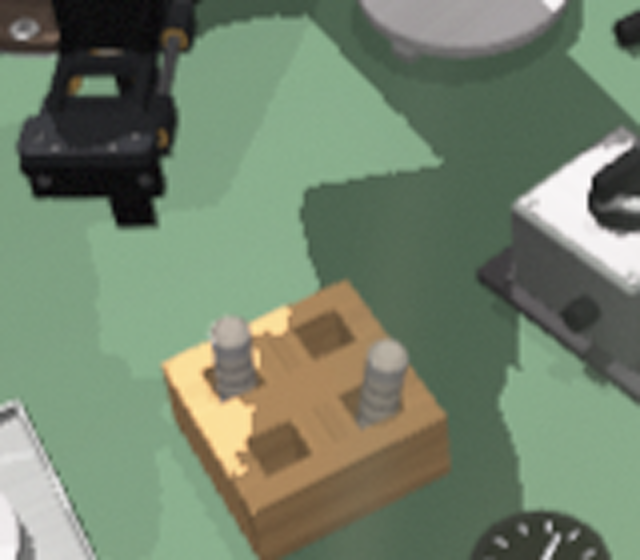

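The carrier has been knocked about 27 mm, to (0.5605,-0.118). The near cartridge is now at (0.527,-0.147), and the far one leans with its top at (0.606,-0.080). I'll go to the near one.

```bash
python3 - <<'E'
from h import *
go((.527,-.147,.14),.1195-np.pi/4)
E
```

```text
row: [0.0028 0.0949 0.0317] [0.0003 0.0044 0.0022]  len 0.1 0.005
```

Request:
drive_tool(
  motion=[
    [0.003,0.02,0.032,0,0.004,0.002,0.4],
    [0.003,0.06,0.032,0,0.004,0.002,0.4],
    [0.003,0.09,0.032,0,0.004,0.002,0.4],
    [0.003,0.09,0.032,0,0.004,0.002,0.4],
    [0.003,0.09,0.032,0,0.004,0.002,0.4],
  ],
)

```text
time_s: 32.38
eef_pos: [0.5279, -0.147, 0.1461]
orientation: [0.668, -0.23, 0.232, -0.668]
force: [-0.3, 0.4, -0.1]
gripper_width: 0.0571
```

```bash
python3 - <<'E'
from carts import *
stat()
go((.527,-.147,.081),.1195-np.pi/4)
s=snapshot("wrist"); save(s,"w18.png"); carts(s)
E
```

```text
t 32.38 p [ 0.5279 -0.147   0.1461] yaw -0.666 q [-0.392  0.464  1.826 -0.     0.849  0.274] F [-0.3  0.4 -0.1] T [-0.1   0.14  0.04] w 0.0571
row: [-0.0008  0.0651 -0.0006] [-0.0003  0.0004  0.0021]  len 0.065 0.002
cart [604.4 -79.9] 11.7 0.1128 1341
cart [ 526.3 -144.8] 12.1 0.1135 995
carrier (559.199951171875, -118.13481903076172) (136.58773803710938, 136.73480224609375) 83.9419174194336
```

View pics/w18.png

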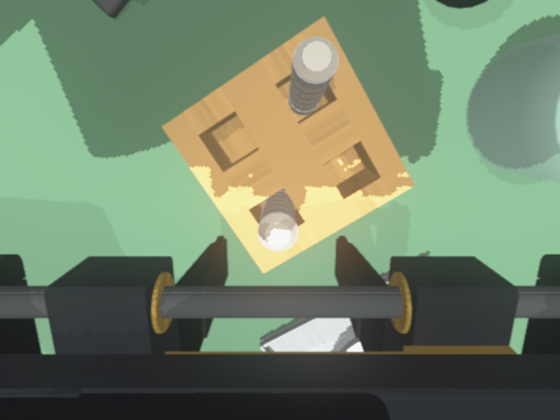

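Request:
drive_tool(
  motion=[
    [-0.001,0.03,0,0,0,0.002,0.4],
    [-0.001,0.055,0,0,0,0.002,0.4],
    [-0.001,0.064,0,0,0,0.002,0.4],
    [-0.001,0.064,0,0,0,0.002,0.4],
  ],
)

```text
time_s: 32.92
eef_pos: [0.5268, -0.1462, 0.0812]
orientation: [-0.668, 0.231, -0.231, 0.668]
force: [0.2, 0.3, -0.1]
gripper_width: 0.0566
```

Request:
drive_tool(
  motion=[
    [0,0,0,0,0,0,1],
    [0,0,0,0,0,0,1],
    [0,0,0,0,0,0,1],
    [0,0,0,0,0,0,1],
    [0,0,0,0,0,0,1],
  ],
)

```text
time_s: 33.55
eef_pos: [0.5265, -0.1461, 0.0808]
orientation: [-0.668, 0.231, -0.23, 0.668]
force: [-0.3, 0.4, 2.1]
gripper_width: 0.0245
```

```bash
python3 - <<'E'
from carts import *
stat()
E
```

```text
t 33.55 p [ 0.5265 -0.1461  0.0808] yaw -0.665 q [-0.392  0.558  1.883  0.     0.702  0.274] F [-0.3  0.4  2.1] T [-0.01  0.18  0.04] w 0.0245
```

Request:
drive_tool(
  motion=[
    [0,-0.025,0,0,0,0,1],
    [0,-0.06,0,0,0,0,1],
    [0,-0.11,0,0,0,0,1],
    [0,-0.16,0,0,0,0,1],
    [0,-0.2,0,0,0,0,1],
  ],
)

```text
time_s: 34.17
eef_pos: [0.5266, -0.1462, 0.2826]
orientation: [-0.668, 0.231, -0.231, 0.668]
force: [0.8, 0.7, -0.6]
gripper_width: 0.0242
```

```bash
python3 - <<'E'
from carts import *
stat()
s=snapshot("wrist"); save(s,"w19.png");
s=snapshot("scene"); save(s,"s19.png",(140,80,380,280),3)
def pk(x,y):
    c,n=np.cos(.1195),np.sin(.1195); return (.568+c*x-n*y,.2975+n*x+c*y)
print(pk(.02,.02),pk(-.02,-.02))
go((*pk(.02,.02),.28),.1195-np.pi/4)
E
```

```text
t 34.17 p [ 0.5266 -0.1462  0.2826] yaw -0.666 q [-0.392  0.314  1.658  0.     1.17   0.274] F [ 0.8  0.7 -0.6] T [-0.06  0.1   0.03] w 0.0242
(np.float64(0.5854730515965257), np.float64(0.31974168311763174)) (np.float64(0.5505269484034742), np.float64(0.27525831688236824))
row: [-0.2426  0.0042  0.4024] [-0.0016  0.0005  0.0049]  len 0.47 0.005
```

View pics/s19.png

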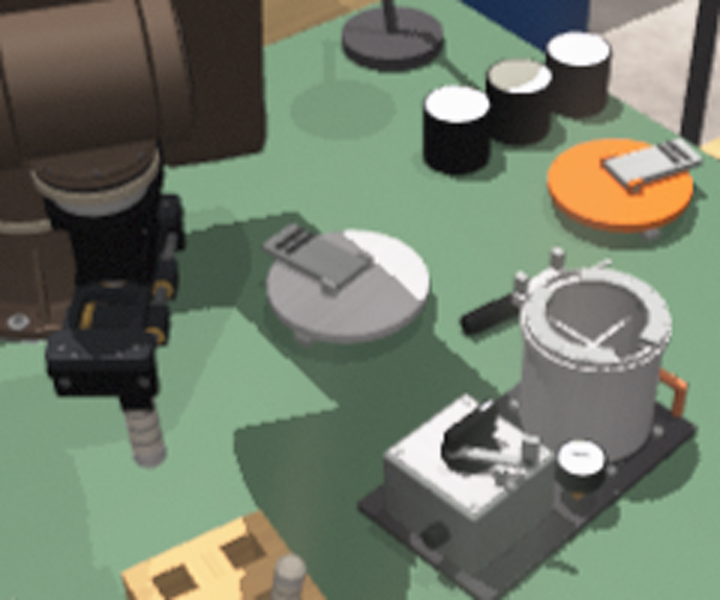

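View pics/w19.png

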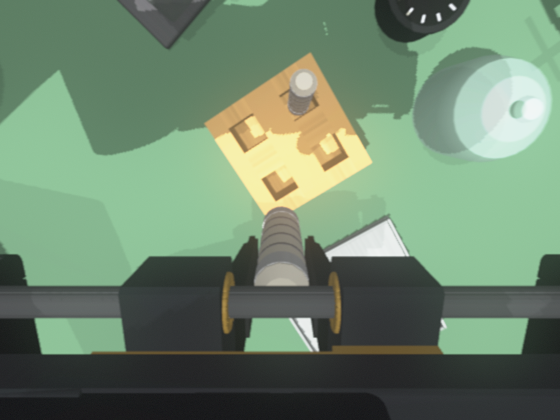

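Request:
drive_tool(
  motion=[
    [-0.025,0,0.04,0,0,0,1],
    [-0.052,0,0.085,0,0,0,1],
    [-0.08,0,0.132,0,0,0,1],
    [-0.108,0,0.18,0,0,0,1],
    [-0.136,0,0.226,0,0,0,1],
  ],
)

```text
time_s: 34.9
eef_pos: [0.559, 0.1173, 0.2798]
orientation: [0.668, -0.232, 0.23, -0.668]
force: [0.8, 0.4, -0.6]
gripper_width: 0.0243
```

Request:
drive_tool(
  motion=[
    [-0.027,0,0.045,0,0,0,1],
    [-0.054,0,0.09,0,0,0,1],
    [-0.08,0,0.133,0,0,0,1],
    [-0.1066,0,0.1764,0,0,0,1],
    [-0.1066,0,0.1764,0,0,0,1],
  ],
)

```text
time_s: 35.52
eef_pos: [0.5837, 0.323, 0.2789]
orientation: [0.669, -0.231, 0.229, -0.668]
force: [-0.0, -0.3, -1.4]
gripper_width: 0.0243
```

```bash
python3 - <<'E'
from h import *
stat()
s=snapshot("wrist"); save(s,"w20.png");np.savez("w20.npz",**s)
sc=snapshot("scene"); save(sc,"s20.png",(280,100,400,260),4);np.savez("s20.npz",**sc)
t=snapshot("top")
for n,a in (("w",s),("s",sc)):
    P=cloud(a);X,Y,Z=P[...,0],P[...,1],P[...,2]
    for lo,hi in ((.205,.215),(.215,.225),(.225,.235),(.235,.25)):
        m=(abs(X-.585)<.04)&(abs(Y-.32)<.04)&(Z>lo)&(Z<hi)
        if m.sum()>8:
            c,w,an=rect(P[m][:,:2]);print(n,lo,np.round(c,1),np.round(w,1),m.sum())
go((.5855,.3197,.28),.1195-np.pi/4)
E
```

```text
t 35.52 p [0.5837 0.323  0.2789] yaw -0.662 q [0.406 0.504 1.359 0.002 1.282 1.067] F [-0.  -0.3 -1.4] T [-0.11  0.1   0.02] w 0.0243
w 0.205 [587.6 327.9] [ 7.4 22.8] 24
w 0.215 [585.8 326.3] [12.4 25.1] 155
w 0.225 [585.5 327.4] [10.  24.4] 160
w 0.235 [585.6 326.3] [11.9 25. ] 264
s 0.215 [590.1 312.6] [24.3 11.7] 25
s 0.225 [588.4 311.8] [24.7 13.8] 28
s 0.235 [590.5 311.5] [22.4 11.1] 41
row: [0.001 0.    0.001] [ 0.0016  0.0004 -0.0022]  len 0.001 0.003
```

View pics/s20.png

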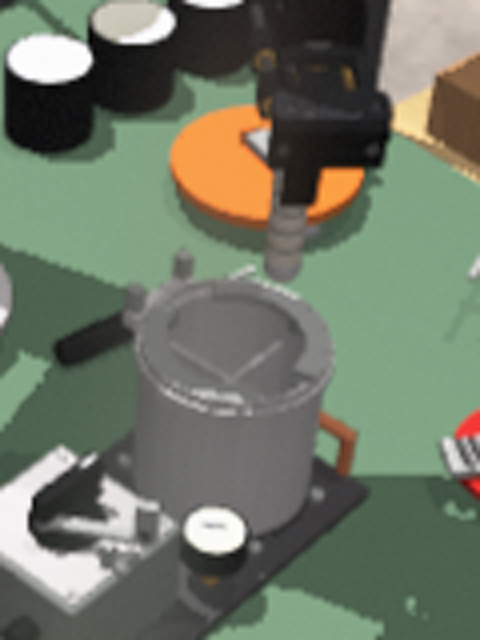

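View pics/w20.png

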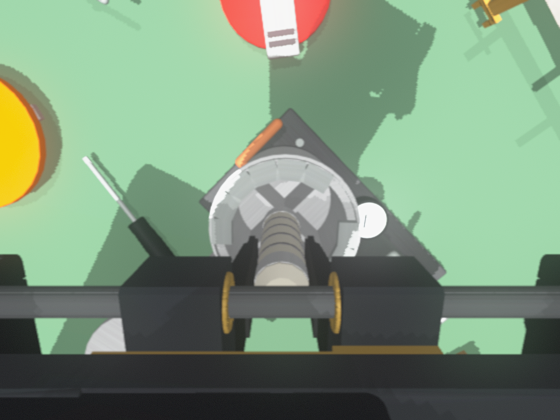

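```bash
python3 - <<'E'
from h import *
from scipy.optimize import least_squares
for f in ("w20.npz","s20.npz"):
    s=load(f);P=cloud(s);X,Y,Z=P[...,0],P[...,1],P[...,2]
    m=(abs(Z-.155)<.005)&(np.hypot(X-.568,Y-.2975)<.08)
    q=P[m][:,:2]; th=np.arctan2(q[:,1]-.2975,q[:,0]-.568); r=np.hypot(q[:,0]-.568,q[:,1]-.2975)
    IN=[];OUT=[]
    for b in np.arange(-np.pi,np.pi,.15):
        k=(th>b)&(th<b+.15)&(r>.04)
        if k.sum()>8: IN.append(q[k][r[k].argmin()]); OUT.append(q[k][r[k].argmax()])
    for nm,A,rr in (("in",IN,.048),("out",OUT,.07)):
        A=np.array(A); o=least_squares(lambda p:np.hypot(A[:,0]-p[0],A[:,1]-p[1])-p[2],(.568,.2975,rr),loss="soft_l1",f_scale=.001); print(f,nm,o.x.round(4),len(A),np.median(Z[m]).round(4))
E
```

```text
w20.npz in [0.5665 0.2973 0.0485] 27 0.1539
w20.npz out [0.5665 0.2975 0.0668] 27 0.1539
s20.npz in [0.5681 0.2966 0.0483] 37 0.1545
s20.npz out [0.5683 0.2954 0.0678] 37 0.1545
```

```bash
python3 - <<'E'
from h import *
stat();go((.587,.320,.15),.1195-np.pi/4)
E
```

```text
t 35.67 p [0.5841 0.3195 0.28  ] yaw -0.666 q [4.010e-01 5.010e-01 1.361e+00 1.000e-03 1.282e+00 1.066e+00] F [-0.5  0.2 -1.3] T [-0.08  0.15 -0.04] w 0.0244
row: [0.0023 0.13   0.0024] [ 0.0016  0.0004 -0.0022]  len 0.13 0.003
```

Request:
drive_tool(
  motion=[
    [0.0015,0.02,0.002,0,0,0,1],
    [0.0015,0.05,0.002,0,0,0,1],
    [0.0015,0.075,0.002,0,0,0,1],
    [0.0015,0.09,0.002,0,0,0,1],
    [0.0015,0.09,0.002,0,0,0,1],
  ],
)

```text
time_s: 36.3
eef_pos: [0.5866, 0.32, 0.1903]
orientation: [0.668, -0.232, 0.23, -0.668]
force: [0.5, -0.5, 0.3]
gripper_width: 0.0243
```

```bash
python3 - <<'E'
from h import *
stat();go((.586,.320,.15),.1195-np.pi/4)
s=snapshot("wrist"); save(s,"w21.png")
E
```

```text
t 36.3 p [0.5866 0.32   0.1903] yaw -0.666 q [4.000e-01 5.770e-01 1.470e+00 1.000e-03 1.098e+00 1.066e+00] F [ 0.5 -0.5  0.3] T [-0.1   0.14  0.04] w 0.0243
row: [-0.0003  0.0403 -0.0003] [ 0.0016 -0.0005 -0.0024]  len 0.04 0.003
```

View pics/w21.png

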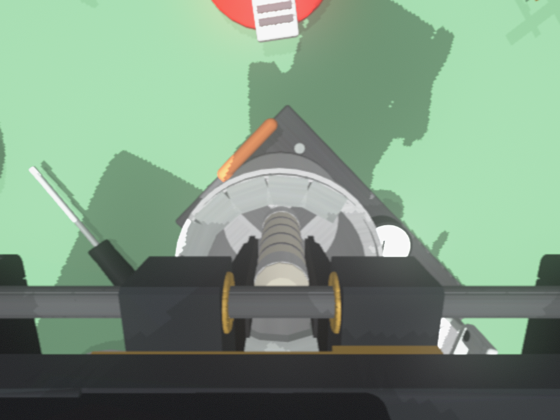

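Already inside the mouth with no contact force. Continuing down, then release.

Request:
drive_tool(
  motion=[
    [0,0.015,0,0,0,0,1],
    [0,0.03,0,0,0,0,1],
    [0,0.04,0,0,0,0,1],
    [0,0.04,0,0,0,0,1],
  ],
)

```text
time_s: 36.85
eef_pos: [0.5862, 0.3208, 0.1498]
orientation: [0.669, -0.232, 0.23, -0.668]
force: [0.2, -0.1, -0.3]
gripper_width: 0.0239
```

Request:
drive_tool(
  motion=[
    [0,0,0,0,0,0,0.7],
    [0,0,0,0,0,0,0.68],
    [0,0,0,0,0,0,0.68],
    [0,0,0,0,0,0,0.68],
  ],
)

```text
time_s: 37.35
eef_pos: [0.5866, 0.3209, 0.1511]
orientation: [-0.668, 0.231, -0.23, 0.669]
force: [-1.0, 0.1, -0.1]
gripper_width: 0.0303
```

Request:
drive_tool(
  motion=[
    [0,-0.03,0,0,0,0,0.68],
    [0,-0.07,0,0,0,0,0.6],
    [0,-0.12,-0.02,0,0,0,0.5],
    [0,-0.15,-0.05,0,0,0,0.45],
    [0,-0.15,-0.06,0,0,0,0.45],
  ],
)

```text
time_s: 37.98
eef_pos: [0.5496, 0.273, 0.3035]
orientation: [-0.667, 0.23, -0.232, 0.669]
force: [1.1, 0.3, -0.7]
gripper_width: 0.0518
```

```bash
python3 - <<'E'
from h import *
stat()
s=snapshot("wrist"); save(s,"w22.png");np.savez("w22.npz",**s)
s=snapshot("scene"); save(s,"s22.png",(280,140,400,260),5)
E
```

```text
t 37.98 p [0.5496 0.273  0.3035] yaw -0.666 q [3.530e-01 4.010e-01 1.468e+00 1.000e-03 1.270e+00 1.018e+00] F [ 1.1  0.3 -0.7] T [-0.1   0.09 -0.01] w 0.0518
```

View pics/w22.png

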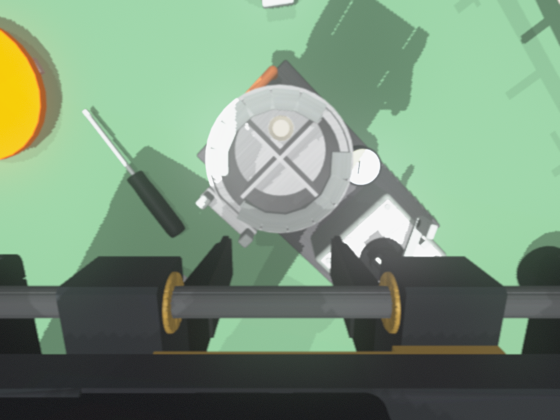

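View pics/s22.png

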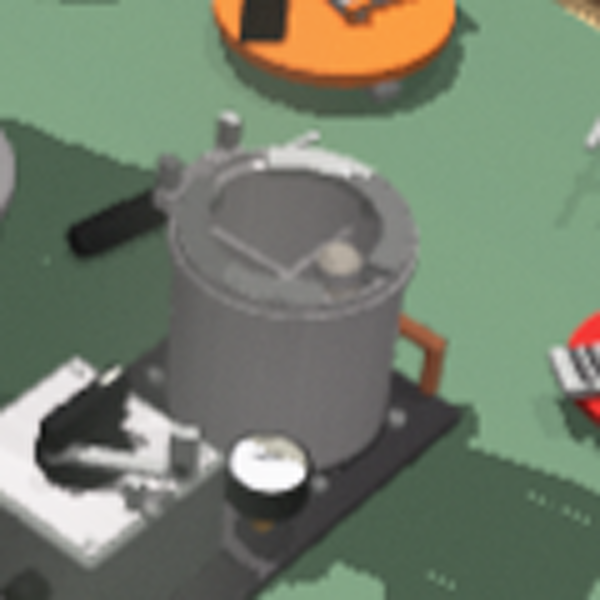

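Cartridge 1 is upright in the far-left pocket (wrist 281,128). The second cartridge leans along the carrier's diagonal, so I'll grip along the lean (yaw 0.905), which straightens it, and use pocket 2 or 3.

```bash
python3 - <<'E'
from carts import *
s=snapshot("top"); save(s,"t23.png",(300,100,460,260),4); carts(s)
P=cloud(s);X,Y,Z=P[...,0],P[...,1],P[...,2]
m=(X>.62)&(X<.78)&(Y>-.1)&(Y<.03)&(Z>.05); print("ind",np.median(P[m],0),P[m].min(0),P[m].max(0))
m=(X>.62)&(X<.8)&(Y>-.27)&(Y<-.12)&(Z>.05); print("dome",np.median(P[m],0),P[m].min(0),P[m].max(0))
go((.606,-.0805,.28),.1195+np.pi/4)
E
```

```text
cart [605.3 -79.6] 11.4 0.1132 38
carrier (560.2877197265625, -117.30110168457031) (136.9795684814453, 136.33815002441406) 83.70500183105469
ind [ 0.74833929 -0.07223288  0.06509169] [ 0.62007901 -0.09970905  0.05084311] [ 0.77991336 -0.04098345  0.0774376 ]
dome [ 0.73611165 -0.20818667  0.10166555] [ 0.62012597 -0.26872098  0.05002894] [ 0.79554095 -0.12020041  0.14495711]
row: [ 0.2631  0.0197 -0.2435] [-9.0000e-04 -1.5708e+00 -2.8000e-03]  len 0.359 1.571
```

View pics/t23.png

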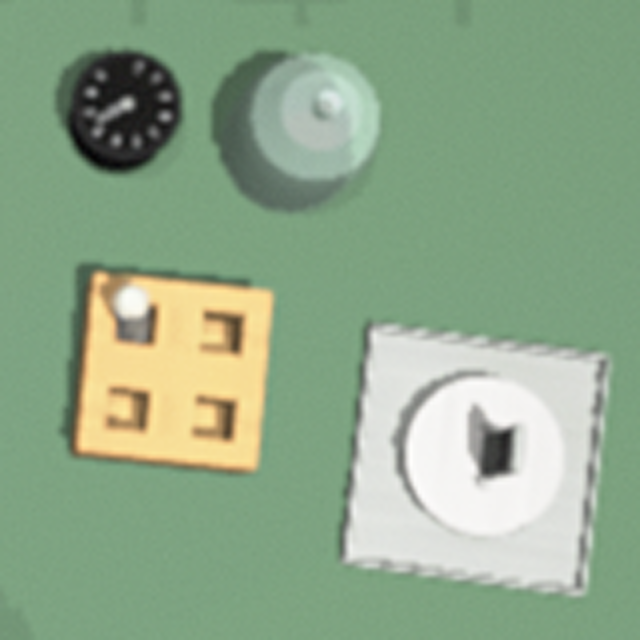

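Request:
drive_tool(
  motion=[
    [0.035,0,-0.035,0,-0.18,0,0.4],
    [0.075,0,-0.07,0,-0.36,0,0.4],
    [0.115,0,-0.105,0,-0.54,0,0.4],
    [0.155,0,-0.14,0,-0.72,0,0.4],
    [0.19,0,-0.175,0,-0.9,0,0.4],
  ],
)

```text
time_s: 38.75
eef_pos: [0.5918, 0.0172, 0.2988]
orientation: [-0.701, -0.084, 0.086, 0.703]
force: [0.5, 0.8, -0.9]
gripper_width: 0.0572
```

```bash
python3 - <<'E'
from carts import *
stat()
go((.604,-.0815,.25),.1195+np.pi/4)
E
```

```text
t 38.75 p [0.5918 0.0172 0.2988] yaw 0.241 q [-8.300e-02  3.730e-01  1.524e+00  1.000e-03  1.249e+00 -3.240e-01] F [ 0.5  0.8 -0.9] T [-0.07  0.03 -0.  ] w 0.0572
row: [-0.0115  0.0486 -0.0989] [-0.0032 -0.6643 -0.0027]  len 0.111 0.664
```

Request:
drive_tool(
  motion=[
    [-0.004,0,-0.04,0,-0.18,0,0.4],
    [-0.01,0.02,-0.08,0,-0.36,0,0.4],
    [-0.0115,0.048,-0.099,0,-0.54,0,0.4],
    [-0.0115,0.048,-0.099,0,-0.664,0,0.4],
    [-0.0115,0.048,-0.099,0,-0.664,0,0.4],
  ],
)

```text
time_s: 39.38
eef_pos: [0.6032, -0.0803, 0.2507]
orientation: [-0.636, -0.306, 0.308, 0.638]
force: [-0.0, -0.3, 0.7]
gripper_width: 0.0571
```

```bash
python3 - <<'E'
from carts import *
stat()
s=snapshot("wrist"); save(s,"w24.png"); carts(s)
s=snapshot("scene"); carts(s)
go((.604,-.0815,.145),.1195+np.pi/4)
E
```

```text
t 39.38 p [ 0.6032 -0.0803  0.2507] yaw 0.897 q [-2.410e-01  4.360e-01  1.552e+00  1.000e-03  1.158e+00 -1.139e+00] F [-0.  -0.3  0.7] T [-0.06  0.03 -0.02] w 0.0571
cart [603.8 -80.3] 11.6 0.1127 437
carrier (559.1114501953125, -118.9304428100586) (136.58929443359375, 136.19705200195312) 83.91497802734375
cart [607.6 -80.4] 12.6 0.1137 61
carrier (561.5714111328125, -118.62202453613281) (136.96478271484375, 140.6383819580078) 83.855224609375
row: [-0.0006  0.1068 -0.0019] [-0.0027 -0.0089 -0.0006]  len 0.107 0.009
```

View pics/w24.png

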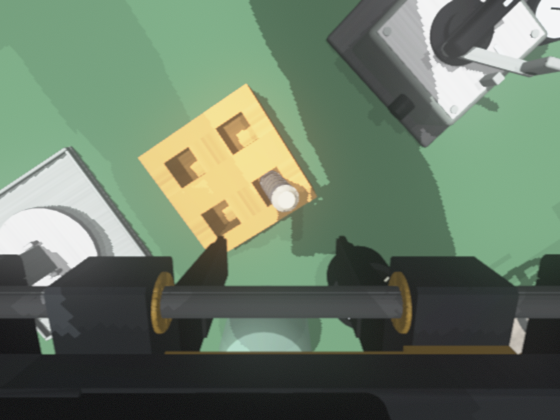

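Request:
drive_tool(
  motion=[
    [0,0.05,-0.002,-0.002,-0.008,0,0.4],
    [0,0.1,-0.002,-0.002,-0.008,0,0.4],
    [0,0.14,-0.002,-0.002,-0.008,0,0.4],
    [0,0.169,-0.002,-0.002,-0.008,0,0.4],
    [0,0.169,-0.002,-0.002,-0.008,0,0.4],
  ],
)

```text
time_s: 40.1
eef_pos: [0.6035, -0.0808, 0.0819]
orientation: [-0.635, -0.308, 0.31, 0.637]
force: [-1.1, 0.1, 0.4]
gripper_width: 0.0572
```

Request:
drive_tool(
  motion=[
    [0,0,0,0,0,0,0.6],
    [0,0,0,0,0,0,1],
    [0,0,0,0,0,0,1],
    [0,0,0,0,0,0,1],
    [0,0,0,0,0,0,1],
  ],
)

```text
time_s: 40.72
eef_pos: [0.6045, -0.0816, 0.0842]
orientation: [0.636, 0.31, -0.309, -0.635]
force: [-0.7, -0.6, 5.4]
gripper_width: 0.0268
```

```bash
python3 - <<'E'
from carts import *
stat()
s=snapshot("scene"); save(s,"s25.png",(140,180,300,320),4)
E
```

```text
t 40.73 p [ 0.6045 -0.0816  0.0842] yaw 0.906 q [-2.420e-01  6.220e-01  1.721e+00 -1.000e-03  7.970e-01 -1.148e+00] F [-0.7 -0.6  5.4] T [-0.2   0.16  0.02] w 0.0268
```

View pics/s25.png

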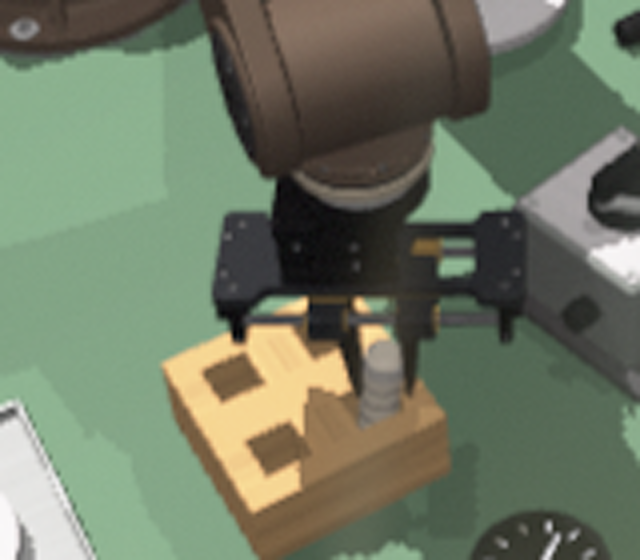

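Request:
drive_tool(
  motion=[
    [-0.003,0,0,0,0,0,1],
    [-0.006,0,0,0,0,0,1],
    [-0.006,0,0,0,0,0,1],
    [-0.006,-0.01,0,0,0,0,1],
    [-0.006,-0.03,0,0,0,0,1],
  ],
)

```text
time_s: 41.4
eef_pos: [0.6001, -0.0859, 0.1135]
orientation: [-0.635, -0.309, 0.31, 0.636]
force: [0.1, 0.2, 0.4]
gripper_width: 0.0245
```

Request:
drive_tool(
  motion=[
    [0,-0.03,0,0,0,0,1],
    [0,-0.07,0,0,0,0,1],
    [0,-0.12,0,0,0,0,1],
    [0,-0.165,0,0,0,0,1],
    [0,-0.165,0,0,0,0,1],
  ],
)

```text
time_s: 42.02
eef_pos: [0.6014, -0.0861, 0.2824]
orientation: [0.637, 0.311, -0.308, -0.634]
force: [0.1, 0.1, -0.6]
gripper_width: 0.0246
```

```bash
python3 - <<'E'
from carts import *
stat()
s=snapshot("wrist"); save(s,"w26.png")
s=snapshot("scene"); save(s,"s26.png",(140,100,340,300),3)
def pk(x,y):
    c,n=np.cos(.1195),np.sin(.1195); return (.568+c*x-n*y,.2975+n*x+c*y)
for a in((.02,-.02),(-.02,.02)):
    print(pk(*a)); go((*pk(*a),.28),.1195+np.pi/4)
E
```

```text
t 42.02 p [ 0.6014 -0.0861  0.2824] yaw 0.907 q [-0.251  0.405  1.517 -0.     1.213 -1.157] F [ 0.1  0.1 -0.6] T [-0.04  0.02 -0.07] w 0.0246
(np.float64(0.5902416831176317), np.float64(0.2800269484034742))
row: [ 0.282  -0.0016  0.2334] [ 0.0001  0.0017 -0.0002]  len 0.366 0.002
(np.float64(0.5457583168823682), np.float64(0.3149730515965258))
row: [ 0.2821 -0.0016  0.2899] [ 0.0001  0.0017 -0.0002]  len 0.405 0.002
```

View pics/s26.png

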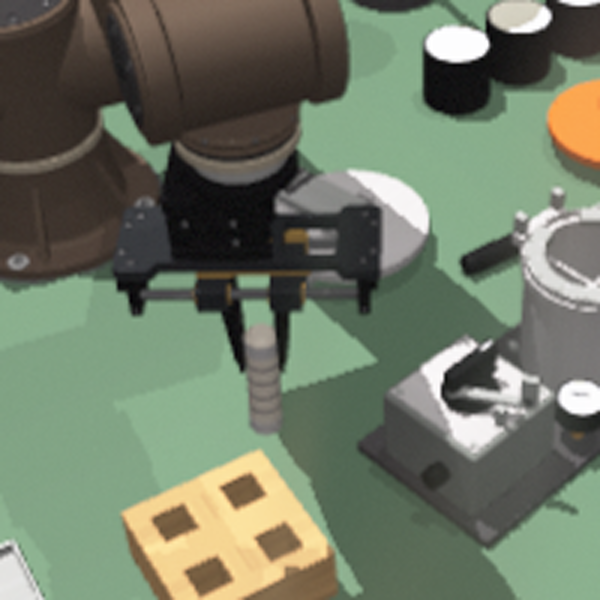

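View pics/w26.png

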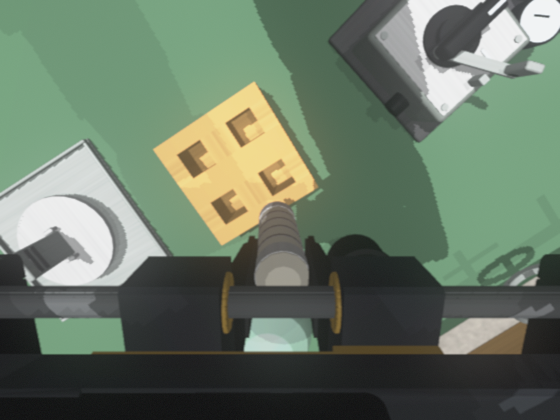

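The cartridge is now held straight and the carrier is empty. Moving to pocket 2.

Request:
drive_tool(
  motion=[
    [0.035,0,0.035,0,0,0,1],
    [0.075,0,0.077,0,0,0,1],
    [0.115,0,0.118,0,0,0,1],
    [0.155,0,0.159,0,0,0,1],
    [0.195,0,0.2,0,0,0,1],
  ],
)

```text
time_s: 42.75
eef_pos: [0.5623, 0.1925, 0.2769]
orientation: [-0.636, -0.309, 0.311, 0.636]
force: [1.1, -0.9, -0.0]
gripper_width: 0.0247
```

Request:
drive_tool(
  motion=[
    [0.04,0,0.04,0,0,0,1],
    [0.075,0,0.078,0,0,0,1],
    [0.087,0,0.09,0,0,0,1],
    [0.087,0,0.09,0,0,0,1],
    [0.087,0,0.09,0,0,0,1],
  ],
)

```text
time_s: 43.38
eef_pos: [0.5463, 0.3134, 0.2779]
orientation: [0.636, 0.309, -0.31, -0.636]
force: [0.1, -0.6, 1.1]
gripper_width: 0.0247
```

```bash
python3 - <<'E'
from h import *
stat()
go((.5458,.315,.19),.1195+np.pi/4)
s=snapshot("wrist"); save(s,"w27.png")
sc=snapshot("scene"); save(sc,"s27.png",(280,80,400,260),3)
for n,a in (("w",s),("s",sc)):
    P=cloud(a);X,Y,Z=P[...,0],P[...,1],P[...,2]
    for lo,hi in ((.205,.215),(.215,.225),(.225,.235),(.235,.25)):
        m=(abs(X-.546)<.04)&(abs(Y-.315)<.04)&(Z>lo)&(Z<hi)
        if m.sum()>8:
            c,w,an=rect(P[m][:,:2]);print(n,lo,np.round(c,1),np.round(w,1),m.sum())
E
```

```text
t 43.38 p [0.5463 0.3134 0.2779] yaw 0.905 q [ 4.160e-01  4.460e-01  1.462e+00 -1.000e-03  1.235e+00 -4.890e-01] F [ 0.1 -0.6  1.1] T [-0.08  0.02 -0.02] w 0.0247
row: [0.0011 0.0879 0.0013] [ 0.0001  0.0006 -0.0012]  len 0.088 0.001
w 0.205 [535.9 315.7] [24.2  9. ] 73
w 0.215 [536.8 314.2] [25.1 11.9] 164
w 0.225 [537.4 316.1] [24.5 10.1] 138
w 0.235 [538. 315.] [25.3 12.2] 249
s 0.205 [550.9 303.9] [22.3 10.1] 19
s 0.215 [551.1 306. ] [24.9 11.5] 28
s 0.225 [550.4 306.6] [24.4 12.8] 25
s 0.235 [550.5 304.6] [24.4 15.4] 43
```

View pics/w27.png

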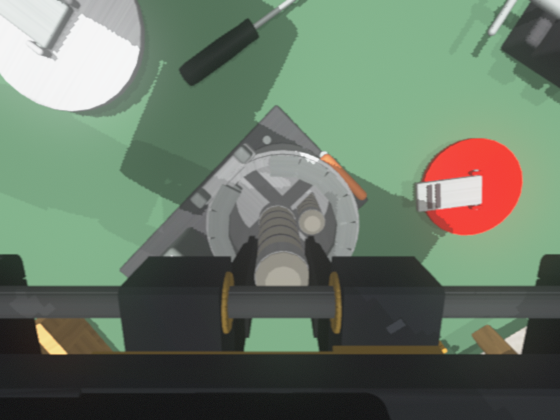

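Request:
drive_tool(
  motion=[
    [0.003,0.02,0.002,0,0,0,1],
    [0.003,0.04,0.002,0,0,0,1],
    [0.003,0.065,0.002,0,0,0,1],
    [0.003,0.088,0.002,0,0,0,1],
    [0.003,0.088,0.002,0,0,0,1],
  ],
)

```text
time_s: 44.1
eef_pos: [0.5461, 0.3171, 0.1892]
orientation: [0.636, 0.308, -0.31, -0.636]
force: [-0.1, -0.5, -0.7]
gripper_width: 0.0247
```

```bash
python3 - <<'E'
from h import *
stat()
go((.5458,.316,.15),.1195+np.pi/4)
s=snapshot("wrist"); save(s,"w28.png")
E
```

```text
t 44.1 p [0.5461 0.3171 0.1892] yaw 0.905 q [ 4.220e-01  5.260e-01  1.569e+00 -1.000e-03  1.049e+00 -4.830e-01] F [-0.1 -0.5 -0.7] T [-0.  0.  0.] w 0.0247
row: [-0.0009  0.0392 -0.0005] [-0.0009  0.0003 -0.0028]  len 0.039 0.003
```

View pics/w28.png

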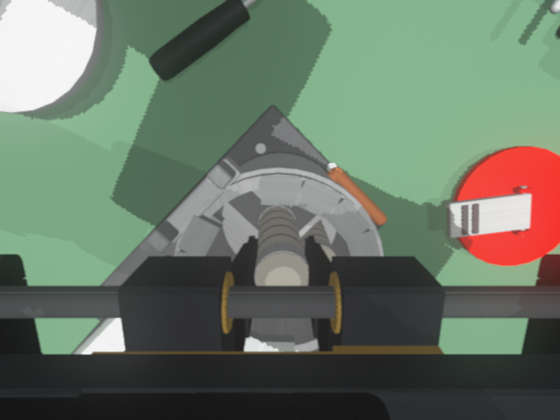

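In the mouth without contact. Lower and release.

Request:
drive_tool(
  motion=[
    [-0.001,0.015,0,0,0,0,1],
    [-0.001,0.03,0,0,0,0,1],
    [-0.001,0.039,0,0,0,0,1],
    [-0.001,0.039,0,0,0,0,1],
  ],
)

```text
time_s: 44.65
eef_pos: [0.5454, 0.3174, 0.1505]
orientation: [0.636, 0.309, -0.31, -0.636]
force: [0.2, 0.2, 0.1]
gripper_width: 0.0247
```

Request:
drive_tool(
  motion=[
    [0,0,0,0,0,0,0.7],
    [0,0,0,0,0,0,0.68],
    [0,0,0,0,0,0,0.68],
    [0,0,0,0,0,0,0.68],
  ],
)

```text
time_s: 45.15
eef_pos: [0.5457, 0.3175, 0.1516]
orientation: [0.636, 0.31, -0.31, -0.636]
force: [0.5, -0.3, 1.1]
gripper_width: 0.0304
```

Request:
drive_tool(
  motion=[
    [0,-0.03,0,0,0,0,0.68],
    [0,-0.07,0,0,0,0,0.6],
    [0,-0.12,-0.02,0,0,0,0.5],
    [0,-0.16,-0.06,0,0,0,0.45],
    [0,-0.16,-0.06,0,0,0,0.45],
  ],
)

```text
time_s: 45.78
eef_pos: [0.595, 0.2794, 0.3143]
orientation: [0.636, 0.311, -0.307, -0.636]
force: [-0.3, 0.0, -0.8]
gripper_width: 0.052
```

```bash
python3 - <<'E'
from h import *
stat()
s=snapshot("wrist"); save(s,"w29.png")
P=cloud(s);X,Y,Z=P[...,0],P[...,1],P[...,2]
m=(np.hypot(X-.567,Y-.2975)<.045)&(Z>.118)&(Z<.145)
k,l,st,ce=cv2.connectedComponentsWithStats(m.astype(np.uint8))
for i in range(1,k):
    if st[i,4]>15: print(P[l==i].mean(0).round(4),Z[l==i].max().round(4),st[i,4])
s=snapshot("scene"); save(s,"s29.png")
E
```

```text
t 45.77 p [0.595  0.2794 0.3143] yaw 0.904 q [ 3.390e-01  4.630e-01  1.337e+00 -1.000e-03  1.336e+00 -5.650e-01] F [-0.3  0.  -0.8] T [-0.03 -0.05  0.01] w 0.052
[0.5449 0.3183 0.1299] 0.1342 517
[0.5837 0.3188 0.1297] 0.1341 499
```

View pics/w29.png

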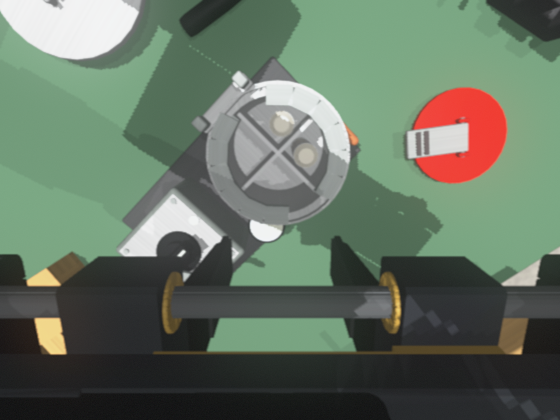

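View pics/s29.png

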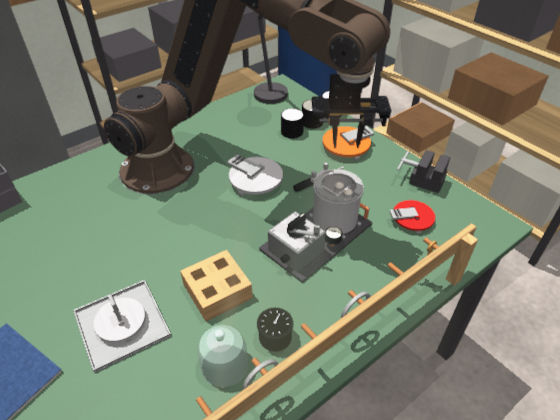

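Both cartridges stand in their own pockets, tops at 0.133 m, which is 22 mm below the rim. Before handing in I'll check the isolator and hasp again.

Request:
drive_tool(
  motion=[
    [-0.03,-0.01,-0.03,0,0.1,0,0.4],
    [-0.08,-0.02,-0.06,0,0.2,0,0.4],
    [-0.13,-0.02,-0.1,0,0.3,0,0.4],
    [-0.17,-0.02,-0.13,0,0.4,0,0.4],
    [-0.17,-0.02,-0.13,0,0.4,0,0.4],
  ],
)

```text
time_s: 46.5
eef_pos: [0.5896, 0.0644, 0.3302]
orientation: [-0.685, -0.175, 0.177, 0.685]
force: [0.3, 0.9, 0.2]
gripper_width: 0.057
```

```bash
python3 - <<'E'
from h import *
stat()
s=snapshot("wrist"); save(s,"w30.png")
P=cloud(s);X,Y,Z=P[...,0],P[...,1],P[...,2]
m=(X>.54)&(X<.63)&(Y>.07)&(Y<.162)&(Z>.13)&(Z<.141)
q=P[m][:,:2]; 
if m.sum()>50:
    w,v=np.linalg.eigh(np.cov((q-q.mean(0)).T)); print(np.degrees(np.arctan2(v[1,1],v[0,1]))%180,m.sum())
m=(X>.62)&(X<.69)&(Y>.1)&(Y<.2)&(Z>.13)&(Z<.15); print("ear",P[m].mean(0).round(4),m.sum())
t=snapshot("top"); save(t,"t30.png")
E
```

```text
t 46.5 p [0.5896 0.0644 0.3302] yaw 0.502 q [-2.000e-03  3.540e-01  1.472e+00 -1.000e-03  1.319e+00 -5.040e-01] F [0.3 0.9 0.2] T [-0.03 -0.02 -0.02] w 0.057
97.10258600472089 813
ear [0.6419 0.1476 0.1426] 156
```

View pics/w30.png

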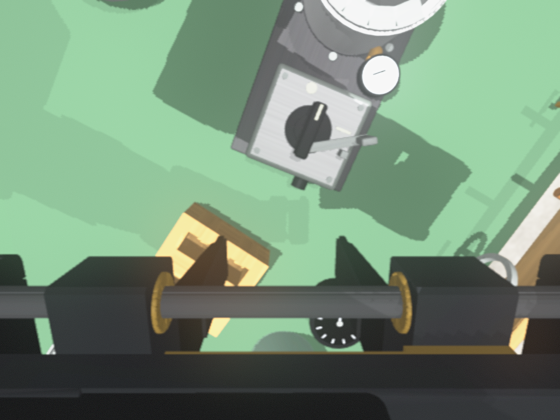

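View pics/t30.png

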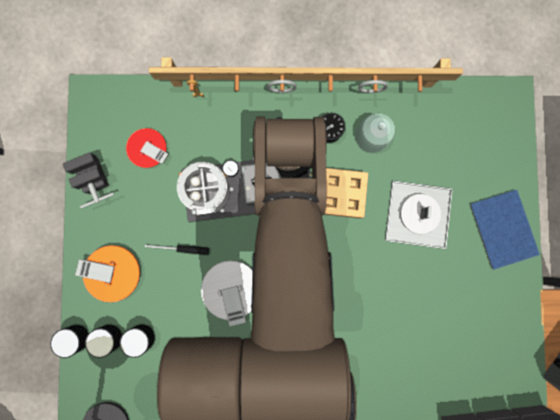

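Handle at 97.1° (OFF), hasp out, and the bystanders are at the same top-view pixels as at the start. Handing in.

```bash
python3 -c "
from plant import sign_off
print(sign_off())"
```

```text
the job is handed in; nothing more can be done
None
```

I did the job in the order asked and handed it in at about 46.5 s on the robot's clock; no verdict was reported.

- **Isolator and hasp:** I turned the handle to its OFF stop and swung the hasp out. Swinging the hasp pulled the handle back about 2.4°, so I turned it to the stop again before touching the cap. The last check put the handle back at the stop (97.1°, against 97.0° when first set). I put the hasp at about 1.02–1.04 rad by measurement, just short of its 1.05 stop.
- **Cap:** I lifted the flip tab and closed the gripper on it to stand it fully upright. I then turned the cap 1.33 rad anticlockwise and lifted it off. It was set down at light contact (about 4 N), right way up and level, on the tray floor.
- **Cartridges:** The carrier held only two. It was knocked about 27 mm before the first pick, so I measured it again. The two stand upright in pockets 4 and 2, with their tops 22 mm below the rim.
- **Bystanders:** The indicator, dome and screwdriver look unmoved in the last top view. I compared their pixel positions by eye and did not measure them.

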